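# Put the gem-testing instruments back in their fitted trays

## Task

Put the four loose instruments - refractometer, spectroscope, folded loupe and microscope eyepiece - back in the foam-lined trays whose cut-outs fit them, each lying flat on the floor of its own cut-out (the eyepiece standing upright), the same way up as now; long ones may point either way. They are delicate optics, so set them down rather than dropping them, and do not shift the little dish of stones or the round gem jar that stand among them.

Things in the scene. Friction and masses are not known exactly. Their poses are not given: they have to be found in the camera images.
- refractometer: Gem refractometer: black metal box 124 mm long (x), 40 wide (y), 52 high overall; the largest instrument. Aluminium eyepiece ring at the -x end; on top a steel plate with amber glass and, at the +x end, a black cover block. Flat parallel sides (y = +-20 mm), 38 mm high, from x = -50 to +62. About 0.42 kg. Lies flat. Origin: underside centre of the 124 x 40 footprint; z up.
- spectroscope: Hand spectroscope: black tube 20 mm in diameter, 96 long (x), lying on hexagonal end collars (24 mm across flats, 28 across corners; black at x = -39, aluminium at x = +39 mm), so it does not roll. Total height 24; bare tube to grip from x = -34 to +34. About 0.10 kg. Origin: on the tube's axis, midway along, 12 mm above its underside; x along the tube.
- loupe: Folded pocket loupe, bright steel: 48 mm long (x), 32 wide (y), 22 high; the +x end round, the -x end narrowing to a small pivot; sides parallel, 32 mm apart, from x = -10 to +10. About 0.07 kg. Lies flat. Origin: underside centre of the 48 x 32 mm outline; z up.
- eyepiece: Microscope eyepiece standing upright: steel barrel 30 mm in diameter below (0 to 18 mm high), white body 40 mm in diameter (18 to 42 mm high), black rubber eyecup 38 mm in diameter on top (to 52 mm). About 0.12 kg. Origin: centre of its underside; z up along its axis; its yaw means nothing.
- tray_refractometer: Foam-lined tray of the refractometer, 158 x 76 mm, the largest. Fixed. 12 mm high: black base, grey foam top (rim at z = 12 mm) with one straight-sided cut-out 7 mm deep, dark flat floor at z = 5 mm. Origin: underside centre, below the centre of the cut-out; z up. Cut-out: rectangle 140 mm along x by 56 along y.
- tray_spectroscope: Foam-lined tray of the spectroscope, 132 x 64 mm. Fixed. 12 mm high: black base, grey foam top (rim at z = 12 mm) with one straight-sided cut-out 7 mm deep, dark flat floor at z = 5 mm. Origin: underside centre, below the centre of the cut-out; z up. Cut-out: long narrow rectangle 112 mm along x by 44 along y.
- tray_loupe: Foam-lined tray of the loupe, 86 x 70 mm. Fixed. 12 mm high: black base, grey foam top (rim at z = 12 mm) with one straight-sided cut-out 7 mm deep, dark flat floor at z = 5 mm. Origin: underside centre, below the centre of the cut-out; z up. Cut-out: short rectangle 64 mm along x by 48 along y.
- tray_eyepiece: Foam-lined tray of the eyepiece, 74 x 74 mm. Fixed. 12 mm high: black base, grey foam top (rim at z = 12 mm) with one straight-sided cut-out 7 mm deep, dark flat floor at z = 5 mm. Origin: underside centre, below the centre of the cut-out; z up. Cut-out: round, 46 mm in diameter.
- stone_dish: Small white dish, 50 mm across and 16 mm high, with a few cut stones in it; loose, 0.12 kg, stands among the instruments and is to be left alone. Origin: centre of its underside.
- gem_jar: Small round gem jar, black with a clear top, 35 mm across and 24 mm high; loose, 0.06 kg, stands among the instruments and is to be left alone. Origin: centre of its underside.
Mind the look-alikes: they are no part of the job. Leave any red look-alike of the tray_eyepiece alone.

How it is judged (in metres and radians):
At the end, for the whole second after the job is handed in: Each instrument is at rest, level within 0.07 rad (eyepiece upright), on the floor of its own tray's cut-out: centre within 13.5 mm of the tray's centre horizontally, underside 2 to 8 mm above the tray's underside (spectroscope: its origin 14 to 20 mm above) (horizontal distance between refractometer and tray_refractometer below 0.0135 m and z of refractometer in the frame of tray_refractometer between 0.002 and 0.008 m and angle between each of refractometer, loupe, eyepiece's own z axis and vertical below 0.07 rad and linear speed of each of refractometer, spectroscope, loupe, eyepiece below 0.02 m/s and angular speed of each of refractometer, spectroscope, loupe, eyepiece below 0.2 rad/s and horizontal distance between spectroscope and tray_spectroscope below 0.0135 m and z of spectroscope in the frame of tray_spectroscope between 0.014 and 0.02 m and angle between spectroscope's own x axis and vertical between 1.501 and 1.641 rad and horizontal distance between loupe and tray_loupe below 0.0135 m and z of loupe in the frame of tray_loupe between 0.002 and 0.008 m and horizontal distance between eyepiece and tray_eyepiece below 0.0135 m and z of eyepiece in the frame of tray_eyepiece between 0.002 and 0.008 m); the robot touches nothing.
It fails at once if an instrument is dropped (moving faster than 0.6 m/s while the fingers do not hold it) ((linear speed of refractometer above 0.6 m/s and contact force between the fingers and refractometer below 0.01 N) or (linear speed of spectroscope above 0.6 m/s and contact force between the fingers and spectroscope below 0.01 N) or (linear speed of loupe above 0.6 m/s and contact force between the fingers and loupe below 0.01 N) or (linear speed of eyepiece above 0.6 m/s and contact force between the fingers and eyepiece below 0.01 N)).
It fails at once if the stone dish or the gem jar is shifted by more than 20 mm or tipped over (distance of any of stone_dish, gem_jar from where it was at the start of the episode above 0.02 m or angle between any of stone_dish, gem_jar's own z axis and vertical above 0.5 rad).
It also fails if it takes over 102 s, if anything falls off the work surface, if the arm or the gripper's body presses on something with over 40 N, if the wrist force passes 120 N, or if a joint passes its speed limit or range.

## Robot

A 6-joint arm with a two-finger parallel gripper is mounted at the origin on the work surface. World frame = base frame: x ahead of the robot, y to its left, z up, the work surface at z = 0. Lengths are in m, angles in degrees, forces in N, time in s.
With the tool pointing down it reaches from about 0.35 to 0.875 m from the base axis. Payload 4.2 kg.
Tool frame: the origin (TCP) lies at the very end of the fingers, on their centre line; the grasp point (between the pads) lies 19 mm behind it (tcp_to_grasp is the z of the grasp point in the tool frame, in m); z points along the fingers, y is the direction in which the jaws open and shut (so a half turn about z gives the same grasp; the last joint's range is limited). The gripper opens to 87 mm and grips with 3 to 60 N. Pads are 19 mm wide; open, the fingers measure 117 mm over their backs; the gripper's body (75 mm by 190 mm) begins 51 mm behind the grasp point.
Start: joints at [-51.646, 22.042, 0.453, 0, -68.411, -14.817], TCP at [0.25, -0.573, 0.223] pointing down, gripper open.
Joint ranges: [-179.83, 179.83], [-69.29, 118.12], [-61.27, 80.66], [-181.25, 117.63], [-171.15, -9.14], [-177.46, 177.46]. Speed limits (degrees/s): [159.86, 159.86, 180, 180, 180, 180].

## Interface

Orientations are given as a 3x3 rotation matrix whose columns are the frame's x, y, z axes.
In Python, from station import sense, capture, camera_params, finish_job, tcp_to_grasp gives the robot as it stands.
- The arm moves only by the shell command python3 -m inch 'ROWS'. ROWS is JSON, a list of rows, each an object of numbers: "jaw": the closure in counts, from 0 (fully open) to 255 (shut); "x", "y", "z": the shift along the world's x, y, z normalised to -1 to 1, where 1 is 0.06 m; "ax", "ay", "az": the turn, a rotation vector about the world's x, y, z normalised to -1 to 1, where 1 is 10 degrees. A call has 1 to 12 rows; each row shifts and turns the pose as measured when the row begins; what a row does not reach is not made up. A row lasts 1/8 s, in which the tool goes at most 62.5 mm and 10.7 degrees, less where a joint would pass 70% of its speed; a pose out of reach is approached as far as the arm can. A call with a number of a shift or a turn outside -1 to 1 is refused whole. A call with a gripper value outside its range is refused whole. The fingers move at their own pace and stop on an object; the grip force is fixed at half the most. Time passes only in rows, so rows that do not move let the fingers close. It gives the time, the measured TCP pose, the force and the opening at its end, in the units of the state.
- sense(): the state, without advancing time (a new reading comes with each control period).
- capture(name): name is "side" or "top" or "wrist"; returns the picture (400x640x3 uint8, red, green, blue); there is no depth.
- camera_params(name): a dict with "vfov" (degrees; the focal length in pixels is half the picture's height over the tangent of half this angle, whatever the lens; pixels are square), "cx", "cy" (the principal point, pixels), "R" (3x3) and "t" (3): a world point X has camera coordinates R X + t. Camera axes: x right, y down, z forward; pixel columns grow to the right and rows downward; lengths in m; the calibration is good to about 2 mm. A picture is of the moment at which its call begins: read the wrist's pose just before it. camera_params takes no time and is no camera call; for the wrist camera it gives the pose at the moment of the call.
- finish_job(): hands the job in, once; it reports no verdict.
The state is a dict: "time_s": time; "joints": joint angles; "joint_velocities": joint speeds; "effort": joint torques, N m; "tcp_pos": TCP position; "ee_rot": TCP orientation; "wrist_force": force on the tool from outside, world axes, zero at the start; "moment": the same for the moment, N m; "gripper_width": opening from 0.0 (shut) to 1.0 (fully open).
Only numpy, scipy, OpenCV 4.12 (cv2) and the standard library are available. Lean on these libraries where they do the work, as an engineer would, in place of code of your own. Each camera call takes 0.05 s, during which the arm holds its last target.

## Working session

There is one attempt and no reset: what is moved stays moved. The work goes in short steps, Python scripts to look and compute and a shell command to move; the robot and the scene stay as the last step left them, time stands still between calls to the robot, and variables do not carry over. Pictures are saved under pics/ and viewed, and the job is handed in when it is done.

```bash
mkdir -p pics; ls
python3 - <<'E'
from station import *
import cv2
s=sense();print(s['time_s'],s['tcp_pos'],s['gripper_width'],tcp_to_grasp)
for n in ['top','side','wrist']:
    im=capture(n);cv2.imwrite(f'pics/{n}0.png',im[:,:,::-1]);print(n,camera_params(n))
E
```

```text
pics
0.0 [ 0.24936402 -0.57243701  0.22145745] 0.9985258547759351 -0.0187
top {'vfov': 45.043422835836424, 'cx': 309.7275756917935, 'cy': 208.12953441566617, 'R': array([[ 0.00169665, -0.9999932 ,  0.00327584],
       [-0.99469186, -0.00202467, -0.10287858],
       [ 0.10288451, -0.00308391, -0.99468853]]), 't': array([-0.01269237,  0.48154953,  0.99887184])}
side {'vfov': 43.181611041786745, 'cx': 321.72258057837195, 'cy': 201.6905652623014, 'R': array([[-0.99217249, -0.12477493, -0.00499702],
       [-0.08040934,  0.66898304, -0.73891544],
       [ 0.09554105, -0.73272976, -0.67377964]]), 't': array([0.45871373, 0.05134899, 1.22448463])}
wrist {'vfov': 62.31795269878706, 'cx': 319.0934094367605, 'cy': 200.98979937726284, 'R': array([[-0.39912505,  0.91689539,  0.00142668],
       [ 0.88021026,  0.38271932,  0.28063467],
       [ 0.25676662,  0.11326411, -0.9598136 ]]), 't': array([ 0.62380434, -0.03484767,  0.3915474 ])}
```

View pics/top0.png

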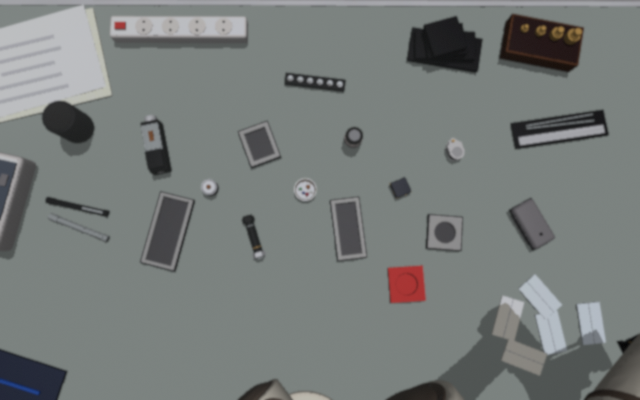

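View pics/side0.png

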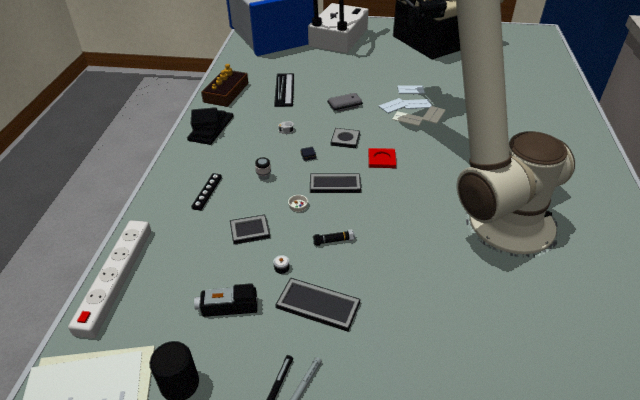

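View pics/wrist0.png

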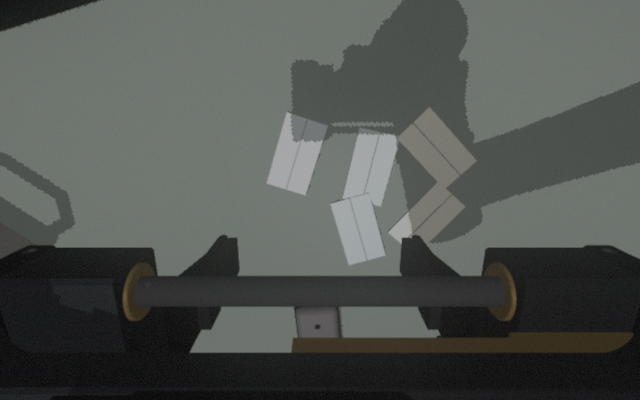

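```bash
cat > h.py <<'E'
import numpy as np,cv2
from station import *
def ray(n,u,v,P=None):
    P=P or camera_params(n);f=200/np.tan(np.radians(P['vfov']/2))
    R=np.array(P['R']);t=np.array(P['t'])
    return -R.T@t, R.T@np.array([(u-P['cx'])/f,(v-P['cy'])/f,1])
def pl(n,u,v,z,P=None):
    c,d=ray(n,u,v,P);return c+d*(z-c[2])/d[2]
def proj(n,X,P=None):
    P=P or camera_params(n);f=200/np.tan(np.radians(P['vfov']/2))
    x=np.array(P['R'])@np.array(X)+np.array(P['t']);return np.array([P['cx']+f*x[0]/x[2],P['cy']+f*x[1]/x[2]])
E
python3 - <<'E'
import cv2
im=cv2.imread('pics/top0.png')[100:310,120:480]
cv2.imwrite('pics/topc.png',cv2.resize(im,None,fx=2.2,fy=2.2,interpolation=3))
im=cv2.imread('pics/side0.png')[110:340,180:410]
cv2.imwrite('pics/sidec.png',cv2.resize(im,None,fx=2.6,fy=2.6,interpolation=3))
E
```

```text
(no output)
```

View pics/topc.png

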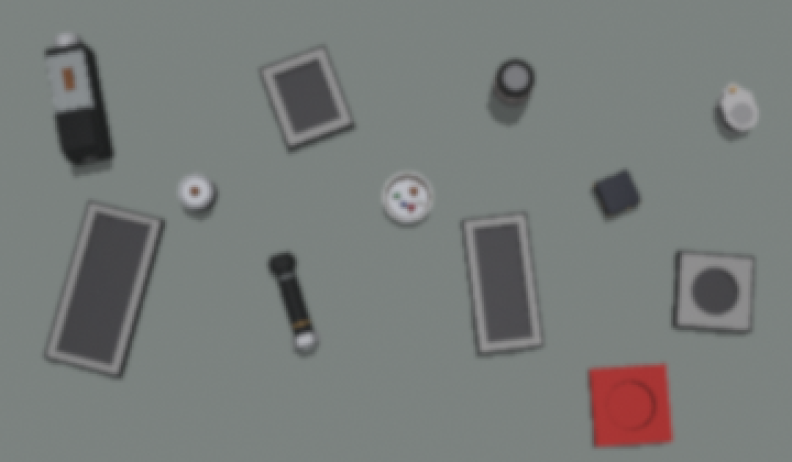

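View pics/sidec.png

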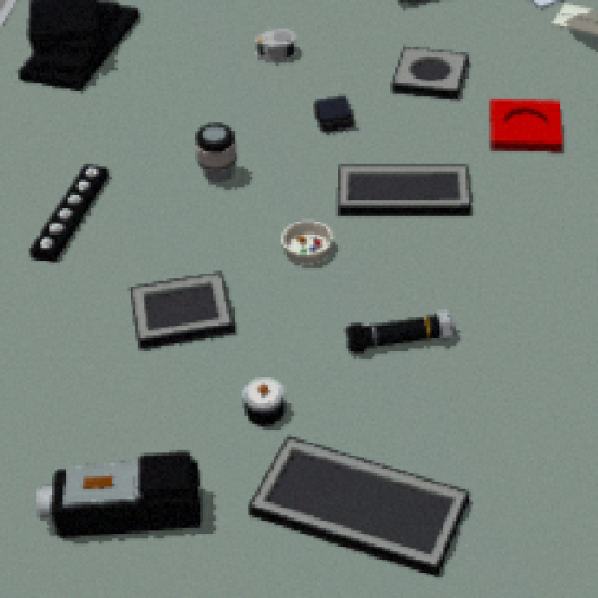

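Run:
```python
from h import *
T=cv2.imread('pics/top0.png');S=cv2.imread('pics/side0.png')
def seg(name,im,u,v,r,mode,z):
    w=im[v-r:v+r,u-r:u+r].astype(float)
    bg=np.median(im[v-r:v+r,u-r:u+r].reshape(-1,3),axis=0) if 0 else BG[name]
    sat=w.max(2)-w.min(2)
    L=w.mean(2)
    if mode=='foam': m=(L>112)&(sat<9)
    elif mode=='dark': m=L<75
    elif mode=='bright': m=(L>150)
    elif mode=='any': m=np.abs(w-bg).max(2)>25
    m=m.astype(np.uint8)
    cs,_=cv2.findContours(m,cv2.RETR_EXTERNAL,cv2.CHAIN_APPROX_NONE)
    c=max(cs,key=cv2.contourArea)+np.array([[u-r,v-r]])
    P=np.array([pl(name,*p[0],z)[:2] for p in c],np.float32)
    re=cv2.minAreaRect(P*1000)
    print(name,mode,(u,v),'rect c',np.round(re[0],1),'size',np.round(re[1],1),'ang',round(re[2],1))
BG={'top':np.median(T[100:310,120:480].reshape(-1,3),axis=0),'side':np.median(S[110:340,180:410].reshape(-1,3),axis=0)}
print(BG)
for p in [(168,231),(348,229),(259,144),(445,232)]: print(T[p[1],p[0]-40:p[0]+40:3].tolist()[:30:3])
print('TRAYS')
for n,u,v,r in [('R',168,231,46),('S',348,229,40),('L',259,144,30),('E',445,232,26)]:
    print(n);seg('top',T,u,v,r,'foam',.012);seg('top',T,u,v,r,'dark',.009)
for n,u,v,r in [('R',318,303,50),('S',335,183,32),('L',250,229,27),('E',345,137,19)]:
    print(n);seg('side',S,u,v,r,'foam',.012);seg('side',S,u,v,r,'dark',.009)
```

```text
{'top': array([127., 130., 123.]), 'side': array([136., 144., 129.])}
[[127, 130, 123], [127, 130, 123], [126, 128, 122], [71, 68, 68], [72, 69, 69], [71, 69, 69], [135, 134, 135], [127, 130, 123], [127, 130, 123]]
[[128, 131, 124], [128, 131, 124], [127, 130, 123], [131, 130, 130], [79, 77, 76], [79, 76, 77], [121, 120, 119], [128, 130, 124], [128, 130, 124]]
[[128, 131, 124], [128, 131, 124], [128, 131, 124], [133, 133, 133], [75, 72, 73], [76, 74, 74], [141, 139, 139], [128, 130, 123], [127, 130, 123]]
[[127, 130, 123], [128, 131, 124], [128, 130, 124], [140, 139, 140], [72, 70, 71], [72, 69, 70], [139, 138, 139], [128, 130, 124], [127, 130, 123]]
TRAYS
R
top foam (168, 231) rect c [435.1 293. ] size [194.6 200.1] ang 0.1
top dark (168, 231) rect c [435.3 295. ] size [ 50.8 134.8] ang 76.1
S
top foam (348, 229) rect c [439.9 -93.5] size [169.3 170.6] ang 0.1
top dark (348, 229) rect c [493.4 -98.8] size [2.2 8.6] ang 0.1
L
top foam (259, 144) rect c [624.6 100.4] size [131.5 129.3] ang 0.4
top dark (259, 144) rect c [627.   99.6] size [56.7 40.6] ang 21.9
E
top foam (445, 232) rect c [ 433.5 -300.7] size [109.2 112.4] ang 0.1
top dark (445, 232) rect c [ 432.4 -302.3] size [38.7 38.8] ang 88.6
R
side foam (318, 303) rect c [433.5 295.3] size [ 71.1 153.2] ang 75.8
side dark (318, 303) rect c [433.9 294.2] size [ 54.6 139.6] ang 76.0
S
side foam (335, 183) rect c [439.4 -92.3] size [125.9  57.1] ang 6.8
side dark (335, 183) rect c [439.5 -95.6] size [110.3  40.9] ang 6.8
L
side foam (250, 229) rect c [624.2 101. ] size [80.3 63.9] ang 20.9
side dark (250, 229) rect c [624.8  99.3] size [62.8 45.7] ang 20.9
E
side foam (345, 137) rect c [ 431.2 -300. ] size [68.2 68.7] ang 85.3
side dark (345, 137) rect c [ 414.6 -275.3] size [108.5  59.7] ang 40.5
```

Run:
```python
from h import *
T=cv2.imread('pics/top0.png');S=cv2.imread('pics/side0.png')
f=8
def cr(im,u0,v0,u1,v1): 
    k=cv2.resize(im[v0:v1,u0:u1],(390,290*1),interpolation=cv2.INTER_NEAREST);return k
def show(a,n):
    cv2.imwrite(n,np.vstack([np.hstack(a[:2]),np.hstack(a[2:])]))
show([cr(T,128,110,188,180),cr(T,230,210,280,264),cr(T,435,135,475,165),cr(T,335,118,375,160)],'pics/t4.png')
show([cr(S,190,280,262,320),cr(S,308,226,358,250),cr(S,272,116,302,138),cr(S,248,152,278,186)],'pics/s4.png')
```

```text
(no output)
```

View pics/t4.png

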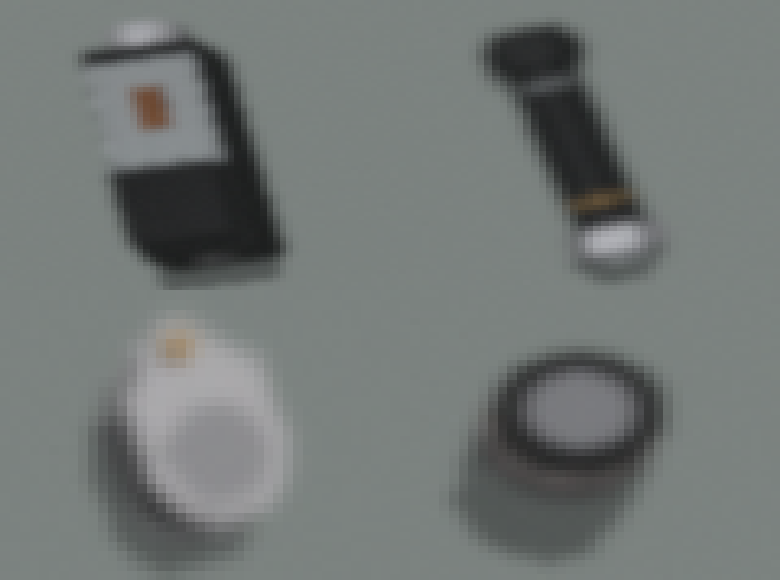

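View pics/s4.png

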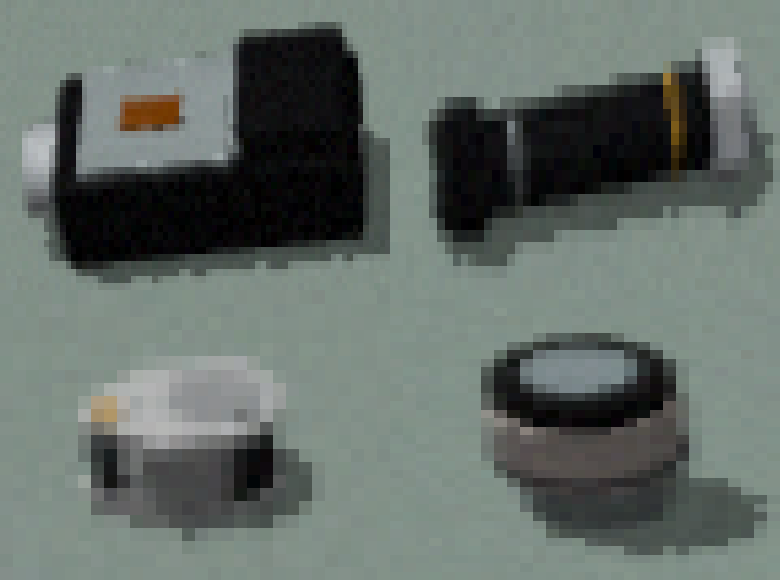

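Run:
```python
from h import *
def s(x,y,z,o,sx,sy,n,l): print(n,l,np.round(pl(n,o[0]+x/sx-.5,o[1]+y/sy-.5,z)[:2]*1000,1))
# refractometer
for l,x,y,z in [('base eyeend near',68,268,0),('base coverend near',362,237,0),('plate FL',82,66,.04),('plate FR',238,56,.04),('plate NL',75,170,.04),('plate NR',240,160,.04),('blk FL',240,32,.052),('blk FR',342,26,.052),('blk NR',358,55,.052),('amber',150,112,.04),('ring',38,160,.02)]: s(x,y,z,(190,280),390/72,290/40,'side',l)
for l,x,y,z in [('plate FL',88,58,.04),('plate FR',200,55,.04),('plate NL',110,172,.04),('plate NR',230,160,.04),('amber',150,108,.04),('base SE',283,255,0),('blkSW',165,268,.045),('ring',140,32,.02)]: s(x,y,z,(128,110),6.5,290/70,'top',l)
print('spectro')
o=(308,226);sx,sy=390/50,290/24
for l,x,y,z in [('silverline',512,158,0.016),('blackcollar bottom c',470-390,238,0),('bc left',430-390,165,.012),('alcollar right',775-430,100-0,.012)]: pass
for l,x,y,z in [('blackcollar c',462-390,165,.014),('alcollar c',725-390,103,.014),('silver',515-390,155,.014),('gold',673-390,120,.014)]: s(x,y,z,o,sx,sy,'side',l)
for l,x,y,z in [('blackcollar c',533-390,52,.02),('alcollar c',617-390,240,.018),('silver',550-390,85,.018),('gold',600-390,200,.018)]: s(x,y,z,(230,210),7.8,290/54,'top',l)
print('loupe')
for l,x,y,z in [('pin',103,410-290,.022),('lens',218,395-290,.022),('left end',85,412-290,.022),('right end',285,400-290,.022)]: s(x,y,z,(272,116),13,290/22,'side',l)
for l,x,y,z in [('pin',176,345-290,.022),('lens',220,448-290,.022),('topend',165,318-290,.022),('botend',235,525-290,.022),('lefts',128,395-290,.022),('rights',293,450-290,.022)]: s(x,y,z,(435,135),9.75,290/30,'top',l)
print('eyep')
for l,x,y,z in [('cup',580-390,382-290,.052),('cupL',482-390,385-290,.052),('cupR',676-390,380-290,.052)]: s(x,y,z,(248,152),13,290/34,'side',l)
for l,x,y,z in [('cup',580-390,412-290,.052),('cupL',498-390,412-290,.052),('cupR',663-390,412-290,.052)]: s(x,y,z,(335,118),9.75,290/42,'top',l)
print('obst'); print(pl('top',305,190,.016),pl('top',209,187,.024),pl('side',299,203,.012),pl('side',281,259,.024))
```

```text
side base eyeend near [663.7 352.5]
side base coverend near [556.2 328.9]
side plate FL [663.8 312.5]
side plate FR [606.3 301.9]
side plate NL [655.8 347.4]
side plate NR [596.5 336.8]
side blk FL [603.8 302.6]
side blk FR [566.3 295.9]
side blk NR [558.1 305.2]
side amber [633.9 325. ]
side ring [678.3 331.9]
top plate FL [660.2 347.4]
top plate FR [661.9 310.8]
top plate NL [600.7 338. ]
top plate NR [607.  299.2]
top amber [634.1 326.2]
top base SE [565.1 291.9]
top blkSW [550.3 316.7]
top ring [679.9 337.6]
spectro
side blackcollar c [458.4 123.3]
side alcollar c [382.4  97.5]
side silver [443.1 118.8]
side gold [397.4 103.9]
top blackcollar c [458.2 119.8]
top alcollar c [384.1  96.2]
top silver [445.2 115.2]
top gold [399.8 101. ]
loupe
side pin [ 629.3 -319.8]
side lens [ 604.2 -328.8]
side left end [ 633.3 -318.5]
side right end [ 588.6 -328.6]
top pin [ 630.2 -320.3]
top lens [ 606.7 -329.4]
top topend [ 636.3 -318.1]
top botend [ 589.3 -332.2]
top lefts [ 618.7 -309.4]
top rights [ 606.3 -345.6]
eyep
side cup [631.4 -97.4]
side cupL [650.6 -93.6]
side cupR [ 612.4 -100.7]
top cup [ 632.9 -104.4]
top cupL [632.9 -86.7]
top cupR [ 633.  -122.2]
obst
[ 0.52164024 -0.00159427  0.016     ] [0.52652218 0.20307927 0.024     ] [0.51904155 0.00377706 0.012     ] [0.52711245 0.20144572 0.024     ]
```

```bash
cat >> h.py <<'E'
def go(x,y,z,ang):
    """rows-units needed; ang = wanted object line angle, jaws perpendicular"""
    s=sense();R=np.array(s['ee_rot']);p=np.array(s['tcp_pos'])
    phi=np.degrees(np.arctan2(R[1,1],R[0,1]))
    d=(ang+90-phi+90)%180-90
    print('t',round(s['time_s'],2),'p',np.round(p,4),'tilt',np.round(R[:,2],3),'phi',round(phi,1),'j',np.round(s['joints'],0),'w',round(s['gripper_width'],3),'F',np.round(s['wrist_force'],1))
    print(' shift units',np.round((np.array([x,y,z])-p)/.06,2),'az units',round(d/10,2),'(alt',round((d-np.sign(d)*180)/10,2),')')
E
python3 - <<'E'
from h import *
go(.612,-.326,.12,18)
E
```

```text
t 0.15 p [ 0.2494 -0.5726  0.2217] tilt [-0.001  0.001 -1.   ] phi 113.5 j [-52.  22.   0.  -0. -68. -15.] w 1.0 F [ 1.  -0.5 -0.2]
 shift units [ 6.04  4.11 -1.7 ] az units -0.55 (alt 17.45 )
```

```bash
python3 -m inch '[{"jaw":0,"x":0.76,"y":0.51,"z":-0.1,"az":-0.1},{"jaw":0,"x":0.76,"y":0.51,"z":-0.1,"az":-0.1},{"jaw":0,"x":0.76,"y":0.51,"z":-0.1,"az":-0.1},{"jaw":0,"x":0.76,"y":0.51,"z":-0.1,"az":-0.1},{"jaw":0,"x":0.76,"y":0.51,"z":-0.1,"az":-0.1},{"jaw":0,"x":0.76,"y":0.51,"z":-0.1,"az":-0.1},{"jaw":0,"x":0.76,"y":0.51,"z":-0.1},{"jaw":0,"x":0.76,"y":0.51,"z":-0.1}]'
python3 - <<'E'
from h import *
go(.612,-.326,.12,18)
P=camera_params('wrist');im=capture('wrist');cv2.imwrite('pics/w1.png',im[:,:,::-1])
print(proj('wrist',[.612,-.326,.022],P),proj('wrist',[.434,-.301,.012],P))
E
```

```text
t 0.15 p [ 0.2494 -0.5726  0.2217] tilt [-0.001  0.001 -1.   ] phi 113.5 j [-52.  22.   0.  -0. -68. -15.] w 1.0 F [ 1.  -0.5 -0.2]
 shift units [ 6.04  4.11 -1.7 ] az units -0.55 (alt 17.45 )
[373.47303033 460.70723667] [445.37575077 371.18277657]$[0]: bad value
```

View pics/w1.png

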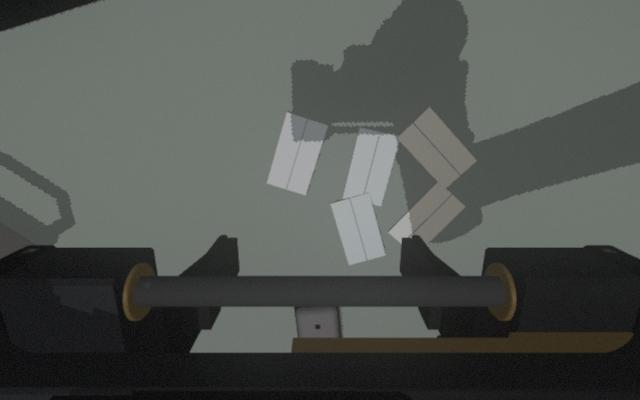

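```bash
python3 -m inch '[{"jaw":0,"x":0.76,"y":0.51,"z":-0.1,"ax":0,"ay":0,"az":-0.1},{"jaw":0,"x":0.76,"y":0.51,"z":-0.1,"ax":0,"ay":0,"az":-0.1},{"jaw":0,"x":0.76,"y":0.51,"z":-0.1,"ax":0,"ay":0,"az":-0.1},{"jaw":0,"x":0.76,"y":0.51,"z":-0.1,"ax":0,"ay":0,"az":-0.1},{"jaw":0,"x":0.76,"y":0.51,"z":-0.1,"ax":0,"ay":0,"az":-0.1},{"jaw":0,"x":0.76,"y":0.51,"z":-0.1,"ax":0,"ay":0,"az":-0.1},{"jaw":0,"x":0.76,"y":0.51,"z":-0.1,"ax":0,"ay":0,"az":0},{"jaw":0,"x":0.76,"y":0.51,"z":-0.1,"ax":0,"ay":0,"az":0}]'
python3 - <<'E'
from h import *
go(.612,-.326,.12,18)
P=camera_params('wrist');im=capture('wrist');cv2.imwrite('pics/w1.png',im[:,:,::-1])
print(proj('wrist',[.612,-.326,.022],P),proj('wrist',[.434,-.301,.012],P))
E
```

```text
time_s: 1.2
tcp_pos: [0.6206, -0.3215, 0.1713]
ee_rot: [[-0.957, -0.29, -0.002], [-0.29, 0.957, 0.001], [0.002, 0.002, -1.0]]
wrist_force: [0.4, -0.4, 0.0]
gripper_width: 1.001
t 1.2 p [ 0.6206 -0.3215  0.1713] tilt [-0.002  0.001 -1.   ] phi 106.9 j [-14.  31.   8.  -0. -67. -59.] w 1.001 F [ 0.4 -0.4  0. ]
 shift units [-0.14 -0.07 -0.86] az units 0.11 (alt -17.89 )
[316.53638482 177.05760372] [404.5428359  -12.45270668]
```

View pics/w1.png

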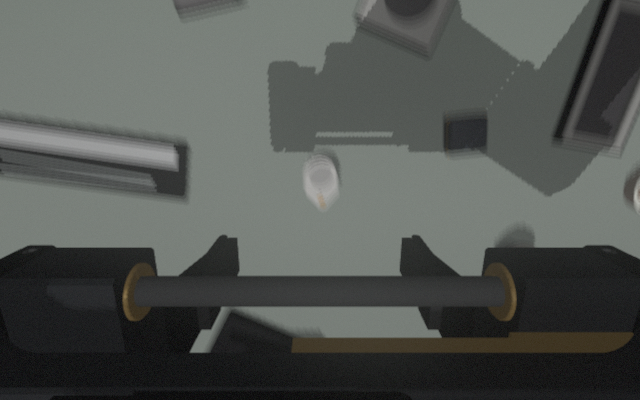

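```bash
python3 -m inch '[{"jaw":0,"x":-0.1,"y":-0.06,"z":-0.4,"ax":0,"ay":0,"az":0.1},{"jaw":0,"x":0,"y":0,"z":-0.2,"ax":0,"ay":0,"az":0},{"jaw":0,"x":0,"y":0,"z":0,"ax":0,"ay":0,"az":0}]'
python3 - <<'E'
from h import *
go(.612,-.326,.0085,18)
P=camera_params('wrist');im=capture('wrist');cv2.imwrite('pics/w2.png',im[:,:,::-1])
print(proj('wrist',[.612,-.326,.022],P),proj('wrist',[.434,-.301,.012],P))
g=im[100:260,240:400].astype(int);m=((g.min(2)>165)).astype(np.uint8)
c=max(cv2.findContours(m,0,1)[0],key=cv2.contourArea)+[[240,100]]
X=np.array([pl('wrist',*q[0],.022,P)[:2] for q in c],np.float32);print(cv2.minAreaRect(X*1000))
E
```

```text
time_s: 1.62
tcp_pos: [0.6211, -0.3192, 0.131]
ee_rot: [[-0.949, -0.315, -0.002], [-0.315, 0.949, 0.002], [0.001, 0.002, -1.0]]
wrist_force: [0.1, -0.2, -0.4]
gripper_width: 0.999
t 1.62 p [ 0.6211 -0.3192  0.131 ] tilt [-0.002  0.002 -1.   ] phi 108.4 j [-14.  33.   5.  -0. -62. -58.] w 0.999 F [ 0.1 -0.2 -0.4]
 shift units [-0.15 -0.11 -2.04] az units -0.04 (alt 17.96 )
[314.05531378 185.59739161] [421.39971639 -29.79286861]
((619.8807983398438, -319.6697692871094), (28.79413604736328, 32.38142395019531), 29.905790328979492)
```

View pics/w2.png

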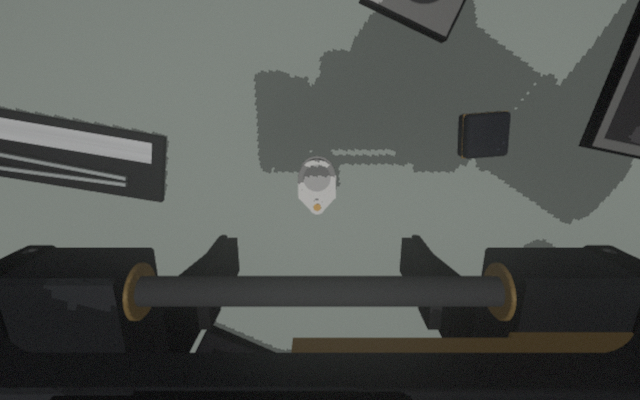

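Run:
```python
from h import *
for q in [(317,208),(319,178),(316,214.5),(319,157),(298,180),(337,180)]:print(np.round(pl('wrist',*q,.022)*1000,1))
go(.612,-.326,.0085,18)
```

```text
[ 630.6 -317.6   22. ]
[ 604.9 -324.3   22. ]
[ 636.5 -316.6   22. ]
[ 588.1 -329.9   22. ]
[ 612.1 -340.6   22. ]
[ 601.8 -309.3   22. ]
t 1.68 p [ 0.6213 -0.3194  0.1317] tilt [-0.001  0.002 -1.   ] phi 108.4 j [-14.  33.   5.  -0. -62. -58.] w 1.002 F [-0.3 -0.5 -0.6]
 shift units [-0.15 -0.11 -2.05] az units -0.04 (alt 17.96 )
```

```bash
python3 -m inch '[{"jaw":0,"x":-0.15,"y":-0.07,"z":-0.5,"ax":0,"ay":0,"az":-0.2},{"jaw":0,"x":0,"y":0,"z":-0.5,"ax":0,"ay":0,"az":0},{"jaw":0,"x":0,"y":0,"z":-0.4,"ax":0,"ay":0,"az":0},{"jaw":0,"x":0,"y":0,"z":0,"ax":0,"ay":0,"az":0}]'
python3 - <<'E'
from h import *
go(.612,-.3235,.0085,16)
E
```

```text
time_s: 2.17
tcp_pos: [0.6138, -0.3272, 0.052]
ee_rot: [[-0.96, -0.278, 0.009], [-0.278, 0.961, -0.003], [-0.008, -0.005, -1.0]]
wrist_force: [-0.1, -0.3, -0.1]
gripper_width: 1.001
t 2.17 p [ 0.6138 -0.3272  0.052 ] tilt [ 0.009 -0.003 -1.   ] phi 106.2 j [-15.  37.  -0.   0. -52. -59.] w 1.001 F [-0.1 -0.3 -0.1]
 shift units [-0.03  0.06 -0.73] az units -0.02 (alt 17.98 )
```

```bash
python3 -m inch '[{"jaw":0,"x":-0.03,"y":0.06,"z":-0.35,"ax":0,"ay":0,"az":0},{"jaw":0,"x":0,"y":0,"z":-0.25,"ax":0,"ay":0,"az":0},{"jaw":0,"x":0,"y":0,"z":-0.1,"ax":0,"ay":0,"az":0},{"jaw":0,"x":0,"y":0,"z":0,"ax":0,"ay":0,"az":0}]'
python3 - <<'E'
from h import *
go(.612,-.3235,.0085,16)
E
```

```text
time_s: 2.68
tcp_pos: [0.616, -0.3265, 0.0159]
ee_rot: [[-0.96, -0.278, 0.02], [-0.278, 0.96, -0.008], [-0.017, -0.013, -1.0]]
wrist_force: [-0.1, 0.6, 0.1]
gripper_width: 0.999
t 2.67 p [ 0.616  -0.3265  0.0159] tilt [ 0.02  -0.008 -1.   ] phi 106.2 j [-15.  39.  -2.   0. -47. -59.] w 0.999 F [-0.1  0.6  0.1]
 shift units [-0.07  0.05 -0.12] az units -0.02 (alt 17.98 )
```

```bash
cat >> h.py <<'E'
_go=go
def go(*a):
    _go(*a);z=np.array(sense()['ee_rot'])[:,2]
    r=np.cross(z,[0,0,-1])/np.radians(10);print(' ax,ay',np.round(r[:2],2))
E
python3 -m inch '[{"jaw":0,"x":-0.07,"y":0.05,"z":-0.12,"ax":0.05,"ay":0.11,"az":0},{"jaw":0,"x":0,"y":0,"z":0,"ax":0,"ay":0,"az":0}]'
python3 - <<'E'
from h import *
go(.612,-.3235,.0085,16)
E
```

```text
time_s: 2.92
tcp_pos: [0.6123, -0.3237, 0.0096]
ee_rot: [[-0.96, -0.278, 0.001], [-0.278, 0.96, 0.001], [-0.002, 0.0, -1.0]]
wrist_force: [0.1, -0.6, -0.0]
gripper_width: 0.998
t 2.92 p [ 0.6123 -0.3237  0.0096] tilt [ 0.001  0.001 -1.   ] phi 106.2 j [-15.  39.  -2.  -0. -48. -59.] w 0.998 F [ 0.1 -0.6 -0. ]
 shift units [-0.01  0.   -0.02] az units -0.02 (alt 17.98 )
 ax,ay [-0.    0.01]
```

Close, then lift slightly.

```bash
python3 -m inch '[{"jaw":255,"x":0,"y":0,"z":0,"ax":0,"ay":0,"az":0},{"jaw":255,"x":0,"y":0,"z":0,"ax":0,"ay":0,"az":0},{"jaw":255,"x":0,"y":0,"z":0,"ax":0,"ay":0,"az":0},{"jaw":255,"x":0,"y":0,"z":0,"ax":0,"ay":0,"az":0},{"jaw":255,"x":0,"y":0,"z":0,"ax":0,"ay":0,"az":0}]'
python3 - <<'E'
from h import *
go(.612,-.3235,.0085,16)
E
```

```text
time_s: 3.55
tcp_pos: [0.6129, -0.3238, 0.0103]
ee_rot: [[-0.96, -0.279, 0.003], [-0.279, 0.96, 0.0], [-0.003, -0.001, -1.0]]
wrist_force: [-0.2, 0.7, 0.3]
gripper_width: 0.519
t 3.55 p [ 0.6129 -0.3238  0.0103] tilt [ 0.003  0.    -1.   ] phi 106.2 j [-15.  39.  -2.  -0. -48. -59.] w 0.519 F [-0.2  0.7  0.3]
 shift units [-0.01  0.01 -0.03] az units -0.02 (alt 17.98 )
 ax,ay [-0.    0.02]
```

```bash
python3 -m inch '[{"jaw":255,"x":0,"y":0,"z":0,"ax":0,"ay":0,"az":0},{"jaw":255,"x":0,"y":0,"z":0,"ax":0,"ay":0,"az":0},{"jaw":255,"x":0,"y":0,"z":0,"ax":0,"ay":0,"az":0},{"jaw":255,"x":0,"y":0,"z":0,"ax":0,"ay":0,"az":0}]';python3 -m inch '[{"jaw":255,"x":0,"y":0,"z":0.2,"ax":0,"ay":0,"az":0},{"jaw":255,"x":0,"y":0,"z":0.4,"ax":0,"ay":0,"az":0},{"jaw":255,"x":0,"y":0,"z":0.5,"ax":0,"ay":0,"az":0},{"jaw":255,"x":0,"y":0,"z":0,"ax":0,"ay":0,"az":0}]'
python3 - <<'E'
from h import *
go(.624,.100,.06,21)
P=camera_params('wrist');im=capture('wrist');cv2.imwrite('pics/w3.png',im[:,:,::-1])
E
```

```text
time_s: 4.05
tcp_pos: [0.6129, -0.3238, 0.0104]
ee_rot: [[-0.96, -0.279, 0.003], [-0.279, 0.96, 0.0], [-0.003, -0.001, -1.0]]
wrist_force: [0.1, 0.2, 0.1]
gripper_width: 0.359
time_s: 4.55
tcp_pos: [0.6126, -0.3238, 0.0797]
ee_rot: [[-0.96, -0.279, 0.003], [-0.279, 0.96, -0.0], [-0.002, -0.001, -1.0]]
wrist_force: [0.7, 0.2, -0.8]
gripper_width: 0.36
t 4.55 p [ 0.6126 -0.3238  0.0797] tilt [ 0.003 -0.    -1.   ] phi 106.2 j [-15.  35.   1.  -0. -56. -59.] w 0.36 F [ 0.7  0.2 -0.8]
 shift units [ 0.19  7.06 -0.33] az units 0.48 (alt -17.52 )
 ax,ay [0.   0.01]
```

View pics/w3.png

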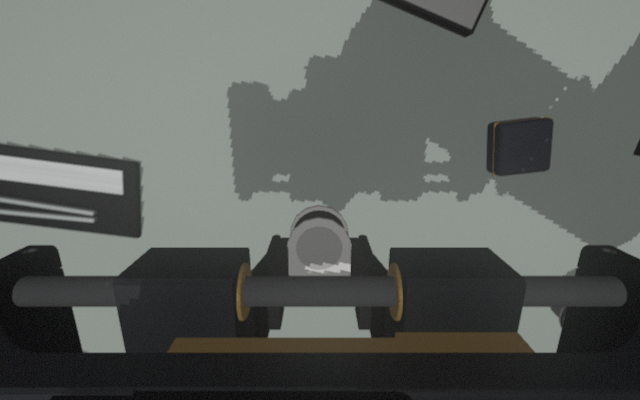

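```bash
python3 -m inch '[{"jaw":255,"x":0,"y":0.6,"z":0.6,"ax":0,"ay":0,"az":0},{"jaw":255,"x":0.03,"y":0.88,"z":0.2,"ax":0,"ay":0,"az":0.1},{"jaw":255,"x":0.03,"y":0.88,"z":0,"ax":0,"ay":0,"az":0.1},{"jaw":255,"x":0.03,"y":0.88,"z":0,"ax":0,"ay":0,"az":0.1},{"jaw":255,"x":0.03,"y":0.88,"z":0,"ax":0,"ay":0,"az":0.1},{"jaw":255,"x":0.03,"y":0.88,"z":0,"ax":0,"ay":0,"az":0.1},{"jaw":255,"x":0.03,"y":0.88,"z":0,"ax":0,"ay":0,"az":0},{"jaw":255,"x":0,"y":0.6,"z":-0.2,"ax":0,"ay":0,"az":0},{"jaw":255,"x":0,"y":0,"z":-0.2,"ax":0,"ay":0,"az":0},{"jaw":255,"x":0,"y":0,"z":0,"ax":0,"ay":0,"az":0}]'
python3 - <<'E'
from h import *
go(.6245,.100,.017,21)
P=camera_params('wrist');im=capture('wrist');cv2.imwrite('pics/w4.png',im[:,:,::-1])
E
```

```text
time_s: 5.85
tcp_pos: [0.6128, 0.077, 0.0895]
ee_rot: [[-0.933, -0.359, -0.022], [-0.359, 0.933, 0.002], [0.02, 0.01, -1.0]]
wrist_force: [-0.5, 0.5, 0.2]
gripper_width: 0.361
t 5.85 p [0.6128 0.077  0.0895] tilt [-0.022  0.002 -1.   ] phi 111.0 j [ 22.  29.  -9.  -1. -53. -90.] w 0.361 F [-0.5  0.5  0.2]
 shift units [ 0.19  0.38 -1.21] az units -0.0 (alt 18.0 )
 ax,ay [-0.01 -0.13]
```

View pics/w4.png

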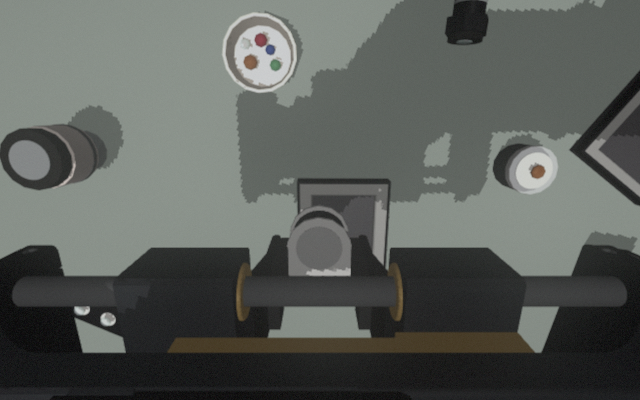

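```bash
python3 -m inch '[{"jaw":255,"x":0.19,"y":0.38,"z":-0.3,"ax":-0.01,"ay":-0.13,"az":0},{"jaw":255,"x":0,"y":0,"z":-0.3,"ax":0,"ay":0,"az":0},{"jaw":255,"x":0,"y":0,"z":-0.2,"ax":0,"ay":0,"az":0},{"jaw":255,"x":0,"y":0,"z":0,"ax":0,"ay":0,"az":0}]'
python3 - <<'E'
from h import *
P=camera_params('wrist');im=capture('wrist');cv2.imwrite('pics/w5.png',im[:,:,::-1])
go(.6245,.100,.017,21)
E
```

```text
time_s: 6.4
tcp_pos: [0.6266, 0.0952, 0.0425]
ee_rot: [[-0.936, -0.353, 0.005], [-0.353, 0.936, 0.001], [-0.005, -0.001, -1.0]]
wrist_force: [-0.6, -0.4, -0.8]
gripper_width: 0.363
t 6.45 p [0.6271 0.0953 0.0433] tilt [ 0.006  0.001 -1.   ] phi 110.7 j [ 23.  32. -11.   0. -47. -93.] w 0.36 F [ 0.4 -0.4 -0.4]
 shift units [-0.04  0.08 -0.44] az units 0.03 (alt -17.97 )
 ax,ay [-0.01  0.04]
```

View pics/w5.png

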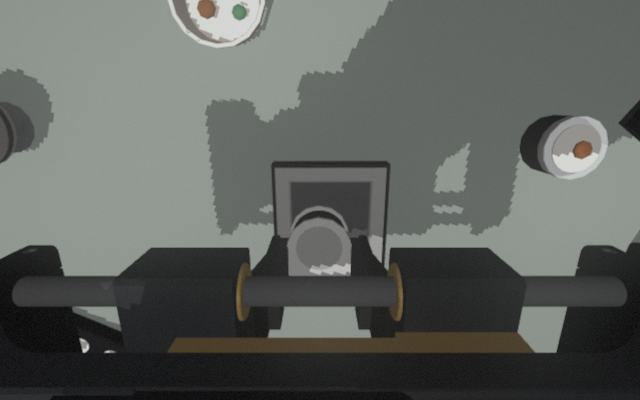

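```bash
python3 -m inch '[{"jaw":255,"x":-0.04,"y":0.08,"z":-0.15,"ax":0,"ay":0.04,"az":0},{"jaw":255,"x":0,"y":0,"z":-0.15,"ax":0,"ay":0,"az":0},{"jaw":255,"x":0,"y":0,"z":-0.1,"ax":0,"ay":0,"az":0},{"jaw":255,"x":0,"y":0,"z":0,"ax":0,"ay":0,"az":0}]'
python3 - <<'E'
from h import *
go(.6245,.100,.016,21)
E
```

```text
time_s: 6.95
tcp_pos: [0.6255, 0.1002, 0.0192]
ee_rot: [[-0.936, -0.352, 0.002], [-0.352, 0.936, 0.002], [-0.002, 0.002, -1.0]]
wrist_force: [-0.2, -0.8, -0.1]
gripper_width: 0.364
t 6.95 p [0.6255 0.1002 0.0192] tilt [ 0.002  0.002 -1.   ] phi 110.6 j [ 24.  34. -11.  -0. -44. -93.] w 0.364 F [-0.2 -0.8 -0.1]
 shift units [-0.02 -0.   -0.05] az units 0.04 (alt -17.96 )
 ax,ay [-0.01  0.01]
```

```bash
python3 -m inch '[{"jaw":255,"x":-0.02,"y":0,"z":-0.06,"ax":0,"ay":0,"az":0},{"jaw":255,"x":0,"y":0,"z":0,"ax":0,"ay":0,"az":0}]'
python3 - <<'E'
from h import *
go(.6245,.100,.016,21)
P=camera_params('wrist');im=capture('wrist');cv2.imwrite('pics/w6.png',im[:,:,::-1])
E
```

```text
time_s: 7.2
tcp_pos: [0.6246, 0.1004, 0.0158]
ee_rot: [[-0.936, -0.353, 0.002], [-0.353, 0.936, 0.003], [-0.003, 0.002, -1.0]]
wrist_force: [-0.4, 0.5, -0.3]
gripper_width: 0.362
t 7.2 p [0.6246 0.1004 0.0158] tilt [ 0.002  0.003 -1.   ] phi 110.6 j [ 24.  34. -12.  -0. -44. -93.] w 0.362 F [-0.4  0.5 -0.3]
 shift units [-0.   -0.01  0.  ] az units 0.04 (alt -17.96 )
 ax,ay [-0.01  0.01]
```

View pics/w6.png

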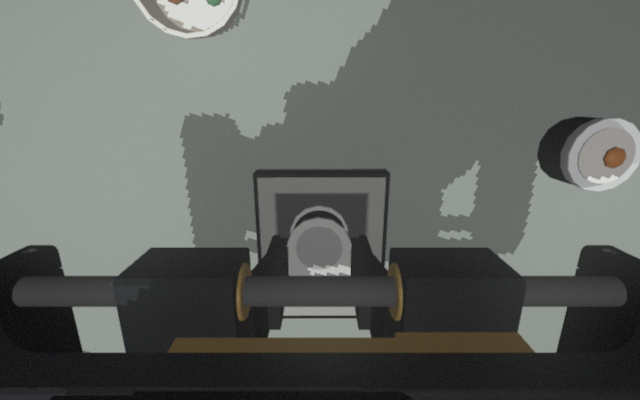

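```bash
python3 -m inch '[{"jaw":0,"x":0,"y":0,"z":0,"ax":0,"ay":0,"az":0},{"jaw":0,"x":0,"y":0,"z":0,"ax":0,"ay":0,"az":0},{"jaw":0,"x":0,"y":0,"z":0,"ax":0,"ay":0,"az":0},{"jaw":0,"x":0,"y":0,"z":0,"ax":0,"ay":0,"az":0},{"jaw":0,"x":0,"y":0,"z":0.3,"ax":0,"ay":0,"az":0},{"jaw":0,"x":0,"y":0,"z":0.8,"ax":0,"ay":0,"az":0},{"jaw":0,"x":0,"y":0,"z":0.8,"ax":0,"ay":0,"az":0},{"jaw":0,"x":0,"y":0,"z":0,"ax":0,"ay":0,"az":0}]'
python3 - <<'E'
from h import *
go(.620,.3225,.1,11.5)
P=camera_params('wrist');im=capture('wrist');cv2.imwrite('pics/w7.png',im[:,:,::-1])
E
```

```text
time_s: 8.25
tcp_pos: [0.6256, 0.1003, 0.1381]
ee_rot: [[-0.935, -0.353, 0.007], [-0.353, 0.935, 0.003], [-0.008, 0.0, -1.0]]
wrist_force: [-0.4, -0.3, -0.7]
gripper_width: 0.996
t 8.25 p [0.6256 0.1003 0.1381] tilt [ 0.007  0.003 -1.   ] phi 110.7 j [ 24.  26.  -5.   0. -58. -93.] w 0.996 F [-0.4 -0.3 -0.7]
 shift units [-0.09  3.7  -0.63] az units -0.92 (alt 17.08 )
 ax,ay [-0.02  0.04]
```

View pics/w7.png

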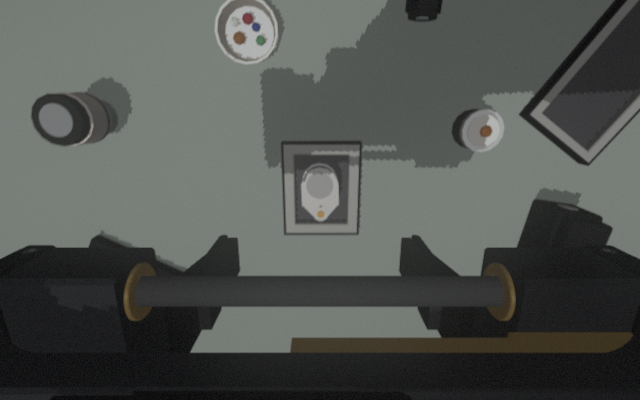

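```bash
python3 - <<'E'
from h import *
print(pl('wrist',59,120,.052))
E
python3 -m inch '[{"jaw":0,"x":0,"y":0.8,"z":0,"ax":0,"ay":0.04,"az":-0.3},{"jaw":0,"x":0,"y":0.8,"z":0,"ax":0,"ay":0,"az":-0.3},{"jaw":0,"x":0,"y":0.8,"z":0,"ax":0,"ay":0,"az":-0.3},{"jaw":0,"x":0,"y":0.8,"z":0,"ax":0,"ay":0,"az":0},{"jaw":0,"x":0,"y":0.4,"z":-0.1,"ax":0,"ay":0,"az":0},{"jaw":0,"x":0,"y":0,"z":0,"ax":0,"ay":0,"az":0}]'
python3 - <<'E'
from h import *
go(.620,.3225,.1,11.5)
P=camera_params('wrist');im=capture('wrist');cv2.imwrite('pics/w8.png',im[:,:,::-1])
E
```

```text
[ 0.62907804 -0.09878089  0.052     ]
time_s: 9.05
tcp_pos: [0.6197, 0.3191, 0.1246]
ee_rot: [[-0.981, -0.193, -0.014], [-0.193, 0.981, -0.002], [0.014, 0.0, -1.0]]
wrist_force: [0.1, 0.3, 0.0]
gripper_width: 1.001
t 9.05 p [0.6197 0.3191 0.1246] tilt [-0.014 -0.002 -1.   ] phi 101.1 j [  40.   33.    5.   -0.  -62. -119.] w 1.001 F [0.1 0.3 0. ]
 shift units [ 0.01  0.06 -0.41] az units 0.04 (alt -17.96 )
 ax,ay [ 0.01 -0.08]
```

View pics/w8.png

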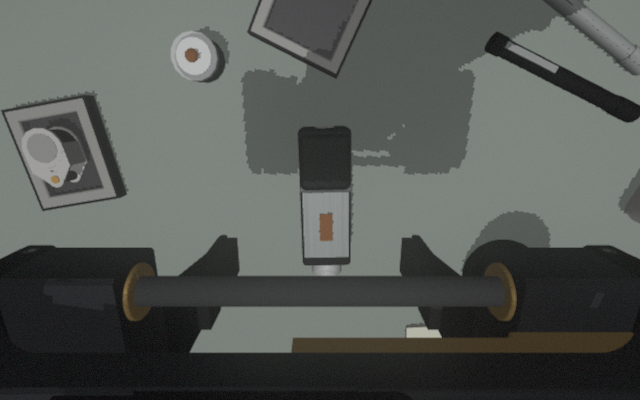

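```bash
python3 - <<'E'
from h import *
for q,z in [((326,264),.04),((326,264),.038),((325,129),.052),((325,190),.04),((302,225),.04),((351,225),.04)]:print(np.round(pl('wrist',*q,z)*1000,1))
E
python3 -m inch '[{"jaw":0,"x":0.01,"y":0.06,"z":-0.5,"ax":0.01,"ay":-0.08,"az":0},{"jaw":0,"x":0,"y":0,"z":-0.5,"ax":0,"ay":0,"az":0},{"jaw":0,"x":0,"y":0,"z":-0.4,"ax":0,"ay":0,"az":0},{"jaw":0,"x":0,"y":0,"z":0,"ax":0,"ay":0,"az":0}]'
python3 - <<'E'
from h import *
go(.620,.323,.012,11.5)
E
```

```text
[666.4 333.6  40. ]
[667.4 333.9  38. ]
[559.1 311.1  52. ]
[605.  320.5  40. ]
[636.7 308.1  40. ]
[629.2 346.5  40. ]
time_s: 9.6
tcp_pos: [0.621, 0.3149, 0.0397]
ee_rot: [[-0.983, -0.186, -0.001], [-0.186, 0.983, -0.002], [0.001, -0.002, -1.0]]
wrist_force: [0.4, -0.2, 1.0]
gripper_width: 1.0
t 9.6 p [0.621  0.3149 0.0397] tilt [-0.001 -0.002 -1.   ] phi 100.7 j [  40.   38.   -0.    0.  -52. -120.] w 1.0 F [ 0.4 -0.2  1. ]
 shift units [-0.02  0.13 -0.46] az units 0.08 (alt -17.92 )
 ax,ay [ 0.01 -0.  ]
```

```bash
python3 -m inch '[{"jaw":0,"x":-0.03,"y":0.14,"z":0,"ax":0.01,"ay":0,"az":0.1},{"jaw":0,"x":0,"y":0,"z":-0.3,"ax":0,"ay":0,"az":0},{"jaw":0,"x":0,"y":0,"z":-0.15,"ax":0,"ay":0,"az":0},{"jaw":0,"x":0,"y":0,"z":0,"ax":0,"ay":0,"az":0}]'
python3 - <<'E'
from h import *
go(.619,.3236,.012,12)
E
```

```text
time_s: 10.1
tcp_pos: [0.6209, 0.3233, 0.0144]
ee_rot: [[-0.979, -0.203, 0.003], [-0.203, 0.979, 0.002], [-0.004, 0.002, -1.0]]
wrist_force: [0.7, -0.3, -0.6]
gripper_width: 1.0
t 10.1 p [0.6209 0.3233 0.0144] tilt [ 0.003  0.002 -1.   ] phi 101.7 j [  41.   40.   -1.    0.  -49. -119.] w 1.0 F [ 0.7 -0.3 -0.6]
 shift units [-0.03  0.   -0.04] az units 0.03 (alt -17.97 )
 ax,ay [-0.01  0.02]
```

```bash
python3 -m inch '[{"jaw":60,"x":-0.03,"y":0,"z":-0.04,"ax":0,"ay":0.02,"az":0.03},{"jaw":255,"x":0,"y":0,"z":0,"ax":0,"ay":0,"az":0},{"jaw":255,"x":0,"y":0,"z":0,"ax":0,"ay":0,"az":0},{"jaw":255,"x":0,"y":0,"z":0,"ax":0,"ay":0,"az":0},{"jaw":255,"x":0,"y":0,"z":0,"ax":0,"ay":0,"az":0},{"jaw":255,"x":0,"y":0,"z":0,"ax":0,"ay":0,"az":0},{"jaw":255,"x":0,"y":0,"z":0,"ax":0,"ay":0,"az":0},{"jaw":255,"x":0,"y":0,"z":0,"ax":0,"ay":0,"az":0}]'
python3 - <<'E'
from h import *
go(.619,.3236,.012,12)
E
```

```text
time_s: 11.1
tcp_pos: [0.6196, 0.324, 0.013]
ee_rot: [[-0.978, -0.209, 0.002], [-0.209, 0.978, 0.003], [-0.002, 0.003, -1.0]]
wrist_force: [0.2, 0.0, -0.8]
gripper_width: 0.457
t 11.1 p [0.6196 0.324  0.013 ] tilt [ 0.002  0.003 -1.   ] phi 102.1 j [  41.   40.   -1.   -0.  -49. -119.] w 0.457 F [ 0.2  0.  -0.8]
 shift units [-0.01 -0.01 -0.02] az units -0.01 (alt 17.99 )
 ax,ay [-0.02  0.01]
```

```bash
python3 -m inch '[{"jaw":255,"x":0,"y":0,"z":0.2,"ax":0,"ay":0,"az":0},{"jaw":255,"x":0,"y":0,"z":0.4,"ax":0,"ay":0,"az":0},{"jaw":255,"x":0,"y":0,"z":0.4,"ax":0,"ay":0,"az":0},{"jaw":255,"x":0,"y":0,"z":0,"ax":0,"ay":0,"az":0}]'
python3 - <<'E'
from h import *
go(.434,.2947,.07,-14)
P=camera_params('wrist');im=capture('wrist');cv2.imwrite('pics/w9.png',im[:,:,::-1])
E
```

```text
time_s: 11.6
tcp_pos: [0.6172, 0.3224, 0.0725]
ee_rot: [[-0.978, -0.207, -0.005], [-0.207, 0.978, 0.0], [0.004, 0.001, -1.0]]
wrist_force: [-0.4, -0.5, -3.1]
gripper_width: 0.457
t 11.6 p [0.6172 0.3224 0.0725] tilt [-0.005  0.    -1.   ] phi 102.0 j [  41.   36.    1.   -0.  -56. -119.] w 0.457 F [-0.4 -0.5 -3.1]
 shift units [-3.05 -0.46 -0.04] az units -2.6 (alt 15.4 )
 ax,ay [-0.   -0.03]
```

View pics/w9.png

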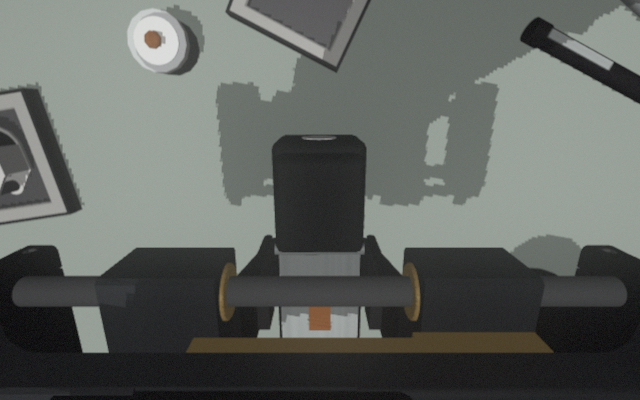

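```bash
python3 -m inch '[{"jaw":255,"x":-0.6,"y":-0.09,"z":0.15,"ax":0,"ay":-0.03,"az":-0.5},{"jaw":255,"x":-0.6,"y":-0.09,"z":0.1,"ax":0,"ay":0,"az":-0.6},{"jaw":255,"x":-0.6,"y":-0.09,"z":0,"ax":0,"ay":0,"az":-0.6},{"jaw":255,"x":-0.6,"y":-0.09,"z":0,"ax":0,"ay":0,"az":-0.6},{"jaw":255,"x":-0.6,"y":-0.09,"z":0,"ax":0,"ay":0,"az":-0.4},{"jaw":255,"x":0,"y":0,"z":0,"ax":0,"ay":0,"az":0},{"jaw":255,"x":0,"y":0,"z":0,"ax":0,"ay":0,"az":0}]'
python3 - <<'E'
from h import *
go(.434,.2947,.07,-14)
P=camera_params('wrist');im=capture('wrist');cv2.imwrite('pics/w10.png',im[:,:,::-1])
E
```

```text
time_s: 12.52
tcp_pos: [0.4257, 0.2885, 0.0762]
ee_rot: [[-0.96, 0.278, -0.018], [0.278, 0.96, -0.008], [0.015, -0.013, -1.0]]
wrist_force: [0.7, 0.6, -3.8]
gripper_width: 0.456
t 12.53 p [0.4257 0.2885 0.0762] tilt [-0.018 -0.008 -1.   ] phi 73.9 j [  52.   21.  -25.   -1.  -45. -158.] w 0.456 F [ 0.7  0.6 -3.8]
 shift units [ 0.14  0.1  -0.1 ] az units 0.21 (alt -17.79 )
 ax,ay [ 0.05 -0.1 ]
```

View pics/w10.png

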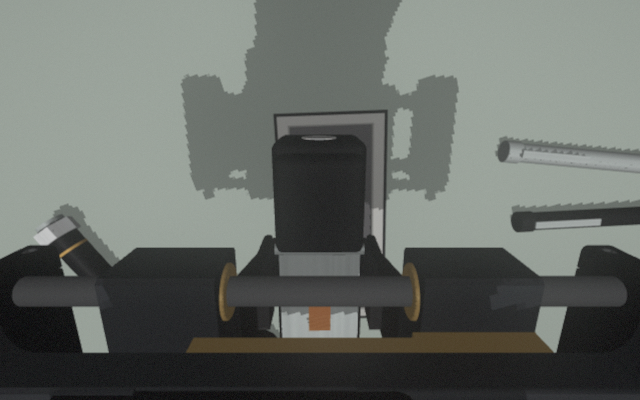

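```bash
python3 -m inch '[{"jaw":255,"x":0.14,"y":0.1,"z":-0.15,"ax":0.05,"ay":-0.1,"az":0.2},{"jaw":255,"x":0,"y":0,"z":-0.25,"ax":0,"ay":0,"az":0},{"jaw":255,"x":0,"y":0,"z":-0.15,"ax":0,"ay":0,"az":0},{"jaw":255,"x":0,"y":0,"z":0,"ax":0,"ay":0,"az":0}]'
python3 - <<'E'
from h import *
go(.434,.2947,.019,-14)
P=camera_params('wrist');im=capture('wrist');cv2.imwrite('pics/w11.png',im[:,:,::-1])
E
```

```text
time_s: 13.08
tcp_pos: [0.4356, 0.2939, 0.0398]
ee_rot: [[-0.969, 0.247, -0.002], [0.247, 0.969, -0.002], [0.001, -0.002, -1.0]]
wrist_force: [-0.1, 0.4, -3.4]
gripper_width: 0.459
t 13.07 p [0.4356 0.2939 0.0398] tilt [-0.002 -0.002 -1.   ] phi 75.7 j [  52.   25.  -26.   -0.  -39. -156.] w 0.459 F [-0.1  0.4 -3.4]
 shift units [-0.03  0.01 -0.35] az units 0.03 (alt -17.97 )
 ax,ay [ 0.01 -0.01]
```

View pics/w11.png

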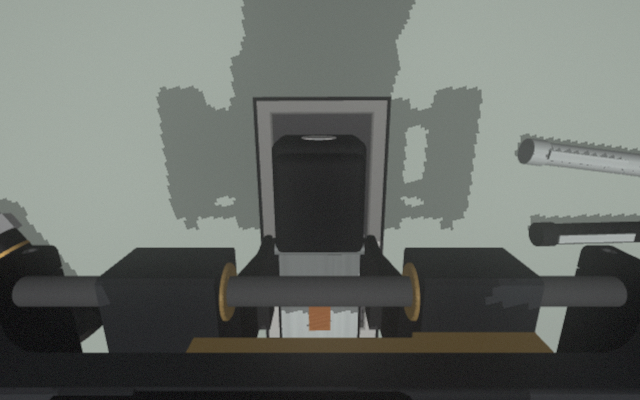

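```bash
python3 -m inch '[{"jaw":255,"x":-0.02,"y":0.01,"z":-0.15,"ax":0,"ay":0,"az":0},{"jaw":255,"x":0,"y":0,"z":-0.13,"ax":0,"ay":0,"az":0},{"jaw":255,"x":0,"y":0,"z":-0.06,"ax":0,"ay":0,"az":0},{"jaw":255,"x":0,"y":0,"z":0,"ax":0,"ay":0,"az":0}]'
python3 - <<'E'
from h import *
go(.434,.2947,.019,-14)
E
```

```text
time_s: 13.62
tcp_pos: [0.4347, 0.2951, 0.019]
ee_rot: [[-0.969, 0.247, -0.001], [0.247, 0.969, -0.001], [0.001, -0.001, -1.0]]
wrist_force: [-0.1, -0.6, -3.2]
gripper_width: 0.457
t 13.62 p [0.4347 0.2951 0.019 ] tilt [-0.001 -0.001 -1.   ] phi 75.7 j [  52.   27.  -27.   -0.  -36. -156.] w 0.457 F [-0.1 -0.6 -3.2]
 shift units [-0.01 -0.01 -0.  ] az units 0.03 (alt -17.97 )
 ax,ay [ 0. -0.]
```

Lower the last bit until contact, then release.

```bash
python3 -m inch '[{"jaw":255,"x":0,"y":0,"z":-0.01,"ax":0,"ay":0,"az":0},{"jaw":255,"x":0,"y":0,"z":0,"ax":0,"ay":0,"az":0}]'
python3 -m inch '[{"jaw":0,"x":0,"y":0,"z":0,"ax":0,"ay":0,"az":0},{"jaw":0,"x":0,"y":0,"z":0,"ax":0,"ay":0,"az":0},{"jaw":0,"x":0,"y":0,"z":0,"ax":0,"ay":0,"az":0},{"jaw":0,"x":0,"y":0,"z":0,"ax":0,"ay":0,"az":0},{"jaw":0,"x":0,"y":0,"z":0,"ax":0,"ay":0,"az":0},{"jaw":0,"x":0,"y":0,"z":0.3,"ax":0,"ay":0,"az":0},{"jaw":0,"x":0,"y":0,"z":0.8,"ax":0,"ay":0,"az":0},{"jaw":0,"x":0,"y":0,"z":0.9,"ax":0,"ay":0,"az":0},{"jaw":0,"x":0,"y":0,"z":0,"ax":0,"ay":0,"az":0}]'
python3 - <<'E'
from h import *
go(.421,.1092,.12,18.2)
P=camera_params('wrist');im=capture('wrist');cv2.imwrite('pics/w12.png',im[:,:,::-1])
E
```

```text
time_s: 13.88
tcp_pos: [0.435, 0.2954, 0.0188]
ee_rot: [[-0.969, 0.247, -0.0], [0.247, 0.969, 0.0], [0.0, 0.0, -1.0]]
wrist_force: [-0.3, -0.1, -4.1]
gripper_width: 0.461
time_s: 15.0
tcp_pos: [0.4363, 0.2965, 0.1439]
ee_rot: [[-0.969, 0.246, 0.003], [0.246, 0.969, 0.002], [-0.003, 0.003, -1.0]]
wrist_force: [1.0, 0.5, -1.0]
gripper_width: 0.998
t 15.0 p [0.4363 0.2965 0.1439] tilt [ 0.003  0.002 -1.   ] phi 75.8 j [  52.   17.  -20.    0.  -53. -156.] w 0.998 F [ 1.   0.5 -1. ]
 shift units [-0.25 -3.12 -0.4 ] az units 3.24 (alt -14.76 )
 ax,ay [-0.01  0.02]
```

View pics/w12.png

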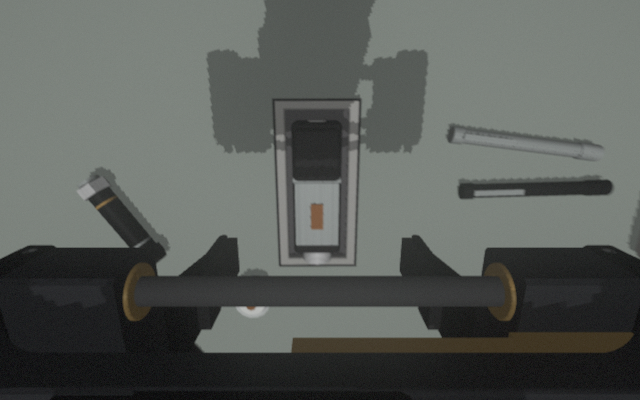

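```bash
python3 -m inch '[{"jaw":0,"x":-0.05,"y":-0.7,"z":0,"ax":0,"ay":0,"az":0.7},{"jaw":0,"x":-0.05,"y":-0.75,"z":0,"ax":0,"ay":0,"az":0.7},{"jaw":0,"x":-0.05,"y":-0.75,"z":0,"ax":0,"ay":0,"az":0.7},{"jaw":0,"x":-0.05,"y":-0.7,"z":0,"ax":0,"ay":0,"az":0.7},{"jaw":0,"x":-0.05,"y":-0.3,"z":0,"ax":0,"ay":0,"az":0.4},{"jaw":0,"x":0,"y":0,"z":0,"ax":0,"ay":0,"az":0},{"jaw":0,"x":0,"y":0,"z":0,"ax":0,"ay":0,"az":0}]'
python3 - <<'E'
from h import *
go(.421,.1092,.12,18.2)
P=camera_params('wrist');im=capture('wrist');cv2.imwrite('pics/w13.png',im[:,:,::-1])
E
```

```text
time_s: 15.92
tcp_pos: [0.4129, 0.0946, 0.132]
ee_rot: [[-0.947, -0.32, -0.015], [-0.32, 0.947, -0.013], [0.018, -0.008, -1.0]]
wrist_force: [1.2, -0.4, -0.2]
gripper_width: 0.999
t 15.93 p [0.4129 0.0946 0.132 ] tilt [-0.015 -0.013 -1.   ] phi 108.7 j [  35.    8.  -33.    0.  -49. -107.] w 0.999 F [ 1.2 -0.4 -0.2]
 shift units [ 0.14  0.24 -0.2 ] az units -0.05 (alt 17.95 )
 ax,ay [ 0.08 -0.08]
```

View pics/w13.png

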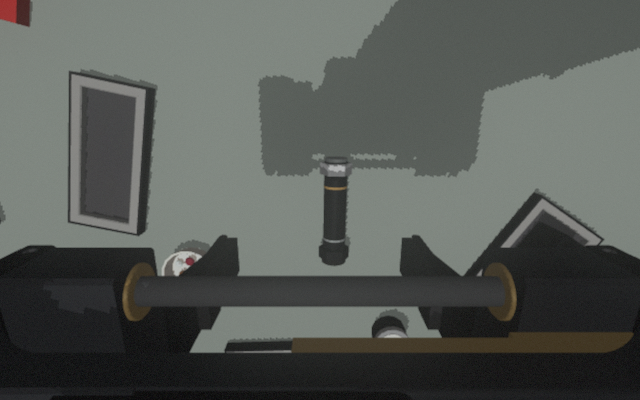

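Run:
```python
from h import *
a=pl('wrist',335.5,158,.020);b=pl('wrist',333.5,264,.020)
print(a,b,(a+b)/2,np.linalg.norm(a-b),np.degrees(np.arctan2(*(b-a)[1::-1])))
for q in [(335,188),(334,240)]:print(pl('wrist',*q,.022))
m=(a+b)/2
go(m[0],m[1],.0095,18)
```

```text
[0.37482425 0.09592809 0.02      ] [0.46677777 0.12646494 0.02      ] [0.42080101 0.11119651 0.02      ] 0.09689142530283726 18.3708142276125
[0.39880772 0.10386269 0.022     ]
[0.44375299 0.11877354 0.022     ]
t 15.97 p [0.4128 0.0948 0.132 ] tilt [-0.015 -0.013 -1.   ] phi 108.7 j [  35.    8.  -33.    0.  -49. -107.] w 1.0 F [0.8 0.6 0.1]
 shift units [ 0.13  0.27 -2.04] az units -0.07 (alt 17.93 )
 ax,ay [ 0.08 -0.09]
```

```bash
python3 -m inch '[{"jaw":0,"x":0.13,"y":0.27,"z":-0.4,"ax":0.08,"ay":-0.09,"az":-0.03},{"jaw":0,"x":0,"y":0,"z":-0.5,"ax":0,"ay":0,"az":0},{"jaw":0,"x":0,"y":0,"z":-0.4,"ax":0,"ay":0,"az":0},{"jaw":0,"x":0,"y":0,"z":0,"ax":0,"ay":0,"az":0}]'
python3 - <<'E'
from h import *
go(.4208,.1108,.0095,18.3)
E
```

```text
time_s: 16.48
tcp_pos: [0.4221, 0.1151, 0.0517]
ee_rot: [[-0.948, -0.318, 0.003], [-0.318, 0.948, 0.002], [-0.003, 0.001, -1.0]]
wrist_force: [0.9, -0.1, 0.2]
gripper_width: 1.0
t 16.48 p [0.4221 0.1151 0.0517] tilt [ 0.003  0.002 -1.   ] phi 108.5 j [  37.   17.  -38.    0.  -35. -108.] w 1.0 F [ 0.9 -0.1  0.2]
 shift units [-0.02 -0.07 -0.7 ] az units -0.02 (alt 17.98 )
 ax,ay [-0.01  0.02]
```

```bash
python3 -m inch '[{"jaw":0,"x":-0.02,"y":-0.07,"z":-0.3,"ax":0,"ay":0.02,"az":0},{"jaw":0,"x":0,"y":0,"z":-0.25,"ax":0,"ay":0,"az":0},{"jaw":0,"x":0,"y":0,"z":-0.1,"ax":0,"ay":0,"az":0},{"jaw":0,"x":0,"y":0,"z":0,"ax":0,"ay":0,"az":0}]'
python3 - <<'E'
from h import *
go(.4208,.1108,.0095,18.3)
E
```

```text
time_s: 16.98
tcp_pos: [0.4241, 0.1144, 0.0147]
ee_rot: [[-0.947, -0.321, 0.005], [-0.321, 0.947, 0.005], [-0.006, 0.003, -1.0]]
wrist_force: [-0.5, 0.4, 0.5]
gripper_width: 0.999
t 16.98 p [0.4241 0.1144 0.0147] tilt [ 0.005  0.005 -1.   ] phi 108.7 j [  36.   21.  -40.   -0.  -29. -108.] w 0.999 F [-0.5  0.4  0.5]
 shift units [-0.05 -0.06 -0.09] az units -0.04 (alt 17.96 )
 ax,ay [-0.03  0.03]
```

```bash
python3 -m inch '[{"jaw":0,"x":-0.05,"y":-0.06,"z":-0.09,"ax":-0.03,"ay":0.03,"az":-0.03},{"jaw":0,"x":0,"y":0,"z":0,"ax":0,"ay":0,"az":0}]'
python3 - <<'E'
from h import *
go(.4208,.1108,.0095,18.3)
E
```

```text
time_s: 17.23
tcp_pos: [0.4216, 0.1113, 0.0101]
ee_rot: [[-0.949, -0.316, 0.001], [-0.316, 0.949, 0.001], [-0.002, 0.0, -1.0]]
wrist_force: [-0.5, 0.5, -0.7]
gripper_width: 1.0
t 17.23 p [0.4216 0.1113 0.0101] tilt [ 0.001  0.001 -1.   ] phi 108.4 j [  36.   21.  -40.    0.  -28. -108.] w 1.0 F [-0.5  0.5 -0.7]
 shift units [-0.01 -0.01 -0.01] az units -0.01 (alt 17.99 )
 ax,ay [-0.01  0.01]
```

```bash
python3 -m inch '[{"jaw":255,"x":-0.01,"y":-0.01,"z":-0.025,"ax":0,"ay":0,"az":0},{"jaw":255,"x":0,"y":0,"z":0,"ax":0,"ay":0,"az":0},{"jaw":255,"x":0,"y":0,"z":0,"ax":0,"ay":0,"az":0},{"jaw":255,"x":0,"y":0,"z":0,"ax":0,"ay":0,"az":0},{"jaw":255,"x":0,"y":0,"z":0,"ax":0,"ay":0,"az":0},{"jaw":255,"x":0,"y":0,"z":0,"ax":0,"ay":0,"az":0},{"jaw":255,"x":0,"y":0,"z":0,"ax":0,"ay":0,"az":0},{"jaw":255,"x":0,"y":0,"z":0,"ax":0,"ay":0,"az":0},{"jaw":255,"x":0,"y":0,"z":0,"ax":0,"ay":0,"az":0},{"jaw":255,"x":0,"y":0,"z":0,"ax":0,"ay":0,"az":0}]'
python3 - <<'E'
from h import *
go(.4208,.1108,.0095,18.3)
E
```

```text
time_s: 18.48
tcp_pos: [0.4214, 0.1108, 0.0091]
ee_rot: [[-0.949, -0.316, 0.003], [-0.316, 0.949, 0.002], [-0.003, 0.001, -1.0]]
wrist_force: [-0.7, 0.5, -0.2]
gripper_width: 0.217
t 18.48 p [0.4214 0.1108 0.0091] tilt [ 0.003  0.002 -1.   ] phi 108.4 j [  36.   21.  -41.    0.  -28. -108.] w 0.217 F [-0.7  0.5 -0.2]
 shift units [-0.01  0.    0.01] az units -0.01 (alt 17.99 )
 ax,ay [-0.01  0.02]
```

```bash
python3 -m inch '[{"jaw":255,"x":0,"y":0,"z":0.2,"ax":0,"ay":0,"az":0},{"jaw":255,"x":0,"y":0,"z":0.4,"ax":0,"ay":0,"az":0},{"jaw":255,"x":0,"y":0,"z":0.6,"ax":0,"ay":0,"az":0},{"jaw":255,"x":0,"y":0,"z":0,"ax":0,"ay":0,"az":0}]'
python3 - <<'E'
from h import *
go(.4395,-.0935,.07,6.8)
P=camera_params('wrist');im=capture('wrist');cv2.imwrite('pics/w14.png',im[:,:,::-1])
E
```

```text
time_s: 18.98
tcp_pos: [0.4207, 0.1103, 0.0845]
ee_rot: [[-0.949, -0.316, 0.002], [-0.316, 0.949, 0.001], [-0.002, 0.0, -1.0]]
wrist_force: [0.7, 1.0, -1.7]
gripper_width: 0.22
t 18.98 p [0.4207 0.1103 0.0845] tilt [ 0.002  0.001 -1.   ] phi 108.4 j [  36.   13.  -36.    0.  -41. -108.] w 0.22 F [ 0.7  1.  -1.7]
 shift units [ 0.31 -3.4  -0.24] az units -1.16 (alt 16.84 )
 ax,ay [-0.01  0.01]
```

View pics/w14.png

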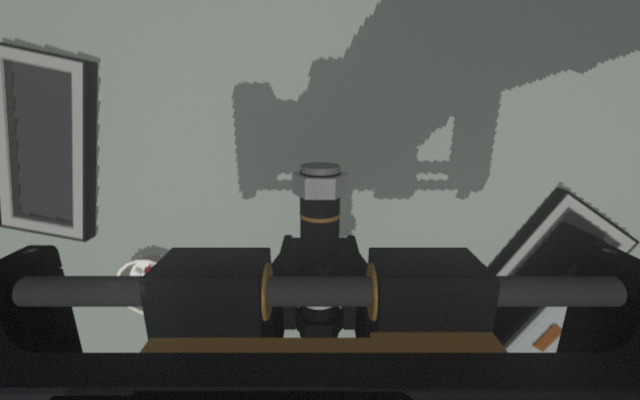

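Held straight and level. Move to its tray.

```bash
python3 -m inch '[{"jaw":255,"x":0.05,"y":-0.65,"z":0,"ax":0,"ay":0,"az":-0.2},{"jaw":255,"x":0.05,"y":-0.75,"z":0,"ax":0,"ay":0,"az":-0.3},{"jaw":255,"x":0.05,"y":-0.75,"z":0,"ax":0,"ay":0,"az":-0.3},{"jaw":255,"x":0.05,"y":-0.75,"z":0,"ax":0,"ay":0,"az":-0.2},{"jaw":255,"x":0.05,"y":-0.4,"z":0,"ax":0,"ay":0,"az":0},{"jaw":255,"x":0,"y":0,"z":0,"ax":0,"ay":0,"az":0},{"jaw":255,"x":0,"y":0,"z":0,"ax":0,"ay":0,"az":0}]'
python3 - <<'E'
from h import *
go(.4395,-.0935,.07,6.8)
E
```

```text
time_s: 19.9
tcp_pos: [0.4288, -0.0942, 0.0777]
ee_rot: [[-0.99, -0.14, -0.015], [-0.14, 0.99, -0.001], [0.015, 0.001, -1.0]]
wrist_force: [-0.1, 0.0, -1.3]
gripper_width: 0.216
t 19.9 p [ 0.4288 -0.0942  0.0777] tilt [-0.015 -0.001 -1.   ] phi 98.1 j [  9.  15. -35.  -0. -41. -91.] w 0.216 F [-0.1  0.  -1.3]
 shift units [ 0.18  0.01 -0.13] az units -0.13 (alt 17.87 )
 ax,ay [ 0.01 -0.08]
```

```bash
python3 -m inch '[{"jaw":255,"x":0.18,"y":0.01,"z":-0.2,"ax":0.01,"ay":-0.08,"az":-0.13},{"jaw":255,"x":0,"y":0,"z":-0.25,"ax":0,"ay":0,"az":0},{"jaw":255,"x":0,"y":0,"z":-0.15,"ax":0,"ay":0,"az":0},{"jaw":255,"x":0,"y":0,"z":0,"ax":0,"ay":0,"az":0}]'
python3 - <<'E'
from h import *
go(.4395,-.0935,.0148,6.8)
P=camera_params('wrist');im=capture('wrist');cv2.imwrite('pics/w15.png',im[:,:,::-1])
E
```

```text
time_s: 20.4
tcp_pos: [0.4393, -0.0905, 0.0402]
ee_rot: [[-0.992, -0.123, -0.002], [-0.123, 0.992, 0.001], [0.001, 0.001, -1.0]]
wrist_force: [0.4, 0.5, -0.2]
gripper_width: 0.221
t 20.4 p [ 0.4393 -0.0905  0.0402] tilt [-0.002  0.001 -1.   ] phi 97.0 j [  9.  19. -37.  -0. -34. -92.] w 0.221 F [ 0.4  0.5 -0.2]
 shift units [ 0.   -0.05 -0.42] az units -0.02 (alt 17.98 )
 ax,ay [-0.   -0.01]
```

View pics/w15.png

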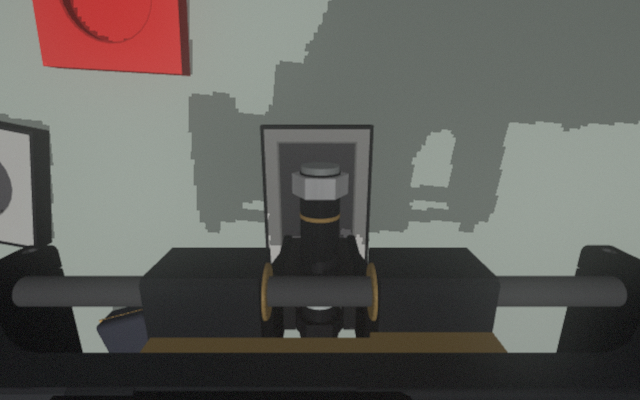

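```bash
python3 -m inch '[{"jaw":255,"x":0,"y":-0.04,"z":-0.18,"ax":0,"ay":0,"az":0},{"jaw":255,"x":0,"y":0,"z":-0.15,"ax":0,"ay":0,"az":0},{"jaw":255,"x":0,"y":0,"z":-0.08,"ax":0,"ay":0,"az":0},{"jaw":255,"x":0,"y":0,"z":0,"ax":0,"ay":0,"az":0}]'
python3 - <<'E'
from h import *
go(.4395,-.0935,.0146,6.8)
P=camera_params('wrist');im=capture('wrist');cv2.imwrite('pics/w16.png',im[:,:,::-1])
E
```

```text
time_s: 20.95
tcp_pos: [0.4401, -0.0929, 0.015]
ee_rot: [[-0.992, -0.123, 0.001], [-0.123, 0.992, 0.001], [-0.001, 0.001, -1.0]]
wrist_force: [0.3, -0.2, -1.0]
gripper_width: 0.224
t 20.95 p [ 0.4401 -0.0929  0.015 ] tilt [ 0.001  0.001 -1.   ] phi 97.1 j [  9.  22. -38.  -0. -30. -92.] w 0.224 F [ 0.3 -0.2 -1. ]
 shift units [-0.01 -0.01 -0.01] az units -0.03 (alt 17.97 )
 ax,ay [-0.01  0.  ]
```

View pics/w16.png

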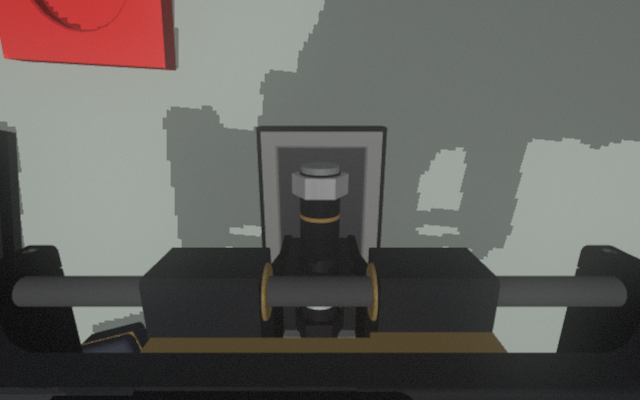

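```bash
python3 -m inch '[{"jaw":255,"x":0,"y":0,"z":-0.01,"ax":0,"ay":0,"az":0},{"jaw":255,"x":0,"y":0,"z":0,"ax":0,"ay":0,"az":0},{"jaw":0,"x":0,"y":0,"z":0,"ax":0,"ay":0,"az":0},{"jaw":0,"x":0,"y":0,"z":0,"ax":0,"ay":0,"az":0},{"jaw":0,"x":0,"y":0,"z":0,"ax":0,"ay":0,"az":0},{"jaw":0,"x":0,"y":0,"z":0,"ax":0,"ay":0,"az":0},{"jaw":0,"x":0,"y":0,"z":0,"ax":0,"ay":0,"az":0},{"jaw":0,"x":0,"y":0,"z":0.3,"ax":0,"ay":0,"az":0},{"jaw":0,"x":0,"y":0,"z":0.8,"ax":0,"ay":0,"az":0},{"jaw":0,"x":0,"y":0,"z":0.9,"ax":0,"ay":0,"az":0},{"jaw":0,"x":0,"y":0,"z":0,"ax":0,"ay":0,"az":0}]'
python3 - <<'E'
from h import *
go(.631,-.102,.12,6.8)
P=camera_params('wrist');im=capture('wrist');cv2.imwrite('pics/w17.png',im[:,:,::-1])
E
```

```text
time_s: 22.38
tcp_pos: [0.4407, -0.093, 0.1387]
ee_rot: [[-0.992, -0.124, 0.002], [-0.124, 0.992, 0.001], [-0.002, 0.0, -1.0]]
wrist_force: [0.9, 0.3, -0.5]
gripper_width: 0.991
t 22.38 p [ 0.4407 -0.093   0.1387] tilt [ 0.002  0.001 -1.   ] phi 97.1 j [  9.  10. -30.  -0. -50. -92.] w 0.991 F [ 0.9  0.3 -0.5]
 shift units [ 3.17 -0.15 -0.31] az units -0.03 (alt 17.97 )
 ax,ay [-0.    0.01]
```

View pics/w17.png

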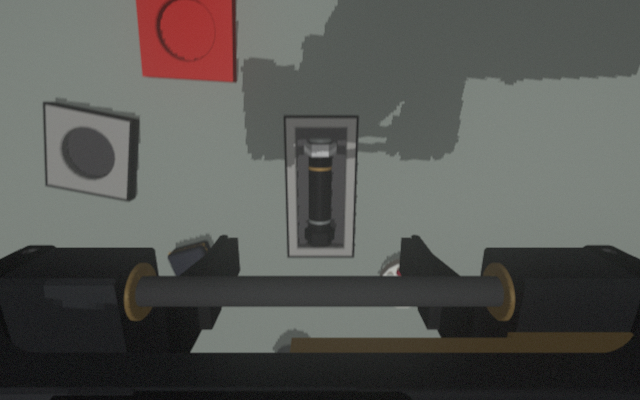

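```bash
python3 -m inch '[{"jaw":0,"x":0.8,"y":0,"z":0,"ax":0,"ay":0,"az":0},{"jaw":0,"x":0.8,"y":0,"z":0,"ax":0,"ay":0,"az":0},{"jaw":0,"x":0.8,"y":-0.05,"z":0,"ax":0,"ay":0,"az":0},{"jaw":0,"x":0.7,"y":-0.05,"z":0,"ax":0,"ay":0,"az":0},{"jaw":0,"x":0,"y":0,"z":0,"ax":0,"ay":0,"az":0},{"jaw":0,"x":0,"y":0,"z":0,"ax":0,"ay":0,"az":0}]'
python3 - <<'E'
from h import *
go(.631,-.102,.12,6.8)
P=camera_params('wrist');im=capture('wrist');cv2.imwrite('pics/w18.png',im[:,:,::-1])
E
```

```text
time_s: 23.18
tcp_pos: [0.6223, -0.0992, 0.1244]
ee_rot: [[-0.992, -0.121, -0.024], [-0.121, 0.993, 0.002], [0.024, 0.005, -1.0]]
wrist_force: [-0.8, -0.2, -0.0]
gripper_width: 0.996
t 23.18 p [ 0.6223 -0.0992  0.1244] tilt [-0.024  0.002 -1.   ] phi 96.9 j [  6.  28.  -5.  -0. -58. -88.] w 0.996 F [-0.8 -0.2 -0. ]
 shift units [ 0.15 -0.05 -0.07] az units -0.01 (alt 17.99 )
 ax,ay [-0.01 -0.14]
```

View pics/w18.png

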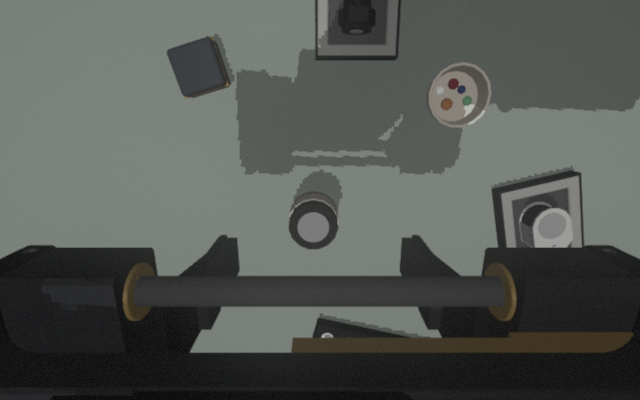

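Run:
```python
from h import *
a=pl('wrist',313.3,225.5,.052);print(a,np.linalg.norm(pl('wrist',288.5,225,.052)-pl('wrist',338,225,.052)))
go(a[0],a[1],.015,6.8)
```

```text
[ 0.6322064  -0.10145277  0.052     ] 0.03747378282297021
t 23.23 p [ 0.6222 -0.0991  0.1246] tilt [-0.024  0.002 -1.   ] phi 96.9 j [  6.  28.  -5.  -0. -58. -88.] w 1.002 F [ 0.  -1.1 -0.1]
 shift units [ 0.17 -0.04 -1.83] az units -0.01 (alt 17.99 )
 ax,ay [-0.01 -0.14]
```

```bash
python3 -m inch '[{"jaw":0,"x":0.17,"y":-0.04,"z":-0.3,"ax":-0.01,"ay":-0.14,"az":0},{"jaw":0,"x":0,"y":0,"z":-0.4,"ax":0,"ay":0,"az":0},{"jaw":0,"x":0,"y":0,"z":-0.3,"ax":0,"ay":0,"az":0},{"jaw":0,"x":0,"y":0,"z":0,"ax":0,"ay":0,"az":0}]'
python3 - <<'E'
from h import *
go(.632,-.1018,.015,6.8)
E
```

```text
time_s: 23.72
tcp_pos: [0.6278, -0.1013, 0.0637]
ee_rot: [[-0.993, -0.121, -0.001], [-0.121, 0.993, 0.0], [0.001, 0.0, -1.0]]
wrist_force: [0.2, 0.5, 0.7]
gripper_width: 0.996
t 23.73 p [ 0.6278 -0.1013  0.0637] tilt [-0.001  0.    -1.   ] phi 97.0 j [  5.  31.  -9.  -0. -50. -88.] w 0.996 F [0.2 0.5 0.7]
 shift units [ 0.07 -0.01 -0.81] az units -0.02 (alt 17.98 )
 ax,ay [-0. -0.]
```

```bash
python3 -m inch '[{"jaw":0,"x":0.07,"y":-0.01,"z":-0.3,"ax":0,"ay":0,"az":0},{"jaw":0,"x":0,"y":0,"z":-0.35,"ax":0,"ay":0,"az":0},{"jaw":0,"x":0,"y":0,"z":-0.2,"ax":0,"ay":0,"az":0},{"jaw":0,"x":0,"y":0,"z":0,"ax":0,"ay":0,"az":0}]'
python3 - <<'E'
from h import *
go(.632,-.1018,.015,6.8)
E
```

```text
time_s: 24.22
tcp_pos: [0.6327, -0.1018, 0.0124]
ee_rot: [[-0.993, -0.122, 0.003], [-0.122, 0.993, 0.0], [-0.003, -0.0, -1.0]]
wrist_force: [-0.2, 0.4, -0.5]
gripper_width: 0.996
t 24.23 p [ 0.6327 -0.1018  0.0124] tilt [ 0.003  0.    -1.   ] phi 97.0 j [  5.  35. -11.  -0. -44. -88.] w 0.996 F [-0.2  0.4 -0.5]
 shift units [-0.01 -0.    0.04] az units -0.02 (alt 17.98 )
 ax,ay [-0.    0.02]
```

```bash
python3 -m inch '[{"jaw":100,"x":-0.01,"y":0,"z":0.05,"ax":0,"ay":0.02,"az":0},{"jaw":255,"x":0,"y":0,"z":0,"ax":0,"ay":0,"az":0},{"jaw":255,"x":0,"y":0,"z":0,"ax":0,"ay":0,"az":0},{"jaw":255,"x":0,"y":0,"z":0,"ax":0,"ay":0,"az":0},{"jaw":255,"x":0,"y":0,"z":0,"ax":0,"ay":0,"az":0},{"jaw":255,"x":0,"y":0,"z":0,"ax":0,"ay":0,"az":0},{"jaw":255,"x":0,"y":0,"z":0,"ax":0,"ay":0,"az":0},{"jaw":255,"x":0,"y":0,"z":0,"ax":0,"ay":0,"az":0}]'
python3 - <<'E'
from h import *
go(.632,-.1018,.015,6.8)
E
python3 -m inch '[{"jaw":255,"x":0,"y":0,"z":0.2,"ax":0,"ay":0,"az":0},{"jaw":255,"x":0,"y":0,"z":0.4,"ax":0,"ay":0,"az":0},{"jaw":255,"x":0,"y":0,"z":0.6,"ax":0,"ay":0,"az":0},{"jaw":255,"x":0,"y":0,"z":0,"ax":0,"ay":0,"az":0}]'
python3 - <<'E'
from h import *
go(.432,-.301,.08,0)
P=camera_params('wrist');im=capture('wrist');cv2.imwrite('pics/w19.png',im[:,:,::-1])
E
```

```text
time_s: 25.22
tcp_pos: [0.6338, -0.1018, 0.0182]
ee_rot: [[-0.992, -0.122, 0.004], [-0.122, 0.993, 0.0], [-0.004, -0.0, -1.0]]
wrist_force: [-0.0, -0.5, 0.7]
gripper_width: 0.452
t 25.23 p [ 0.6338 -0.1018  0.0182] tilt [ 0.004  0.    -1.   ] phi 97.0 j [  5.  35. -10.   0. -45. -88.] w 0.452 F [-0.  -0.5  0.7]
 shift units [-0.03 -0.   -0.05] az units -0.02 (alt 17.98 )
 ax,ay [-0.    0.02]
time_s: 25.72
tcp_pos: [0.6329, -0.1018, 0.0928]
ee_rot: [[-0.993, -0.122, 0.002], [-0.122, 0.993, 0.0], [-0.002, 0.0, -1.0]]
wrist_force: [-0.0, -0.9, -1.6]
gripper_width: 0.453
t 25.73 p [ 0.6329 -0.1018  0.0928] tilt [ 0.002  0.    -1.   ] phi 97.0 j [  5.  30.  -7.  -0. -53. -88.] w 0.453 F [-0.  -0.9 -1.6]
 shift units [-3.35 -3.32 -0.21] az units -0.7 (alt 17.3 )
 ax,ay [-0.    0.01]
```

View pics/w19.png

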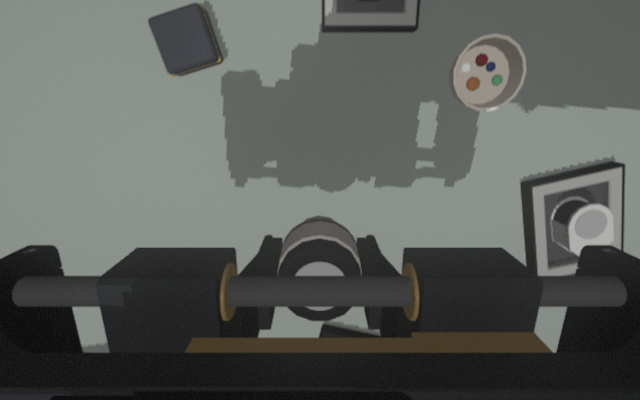

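```bash
python3 -m inch '[{"jaw":255,"x":-0.6,"y":-0.6,"z":0.1,"ax":0,"ay":0,"az":0},{"jaw":255,"x":-0.7,"y":-0.7,"z":0,"ax":0,"ay":0,"az":0},{"jaw":255,"x":-0.7,"y":-0.7,"z":0,"ax":0,"ay":0,"az":0},{"jaw":255,"x":-0.7,"y":-0.7,"z":0,"ax":0,"ay":0,"az":0},{"jaw":255,"x":-0.55,"y":-0.55,"z":0,"ax":0,"ay":0,"az":0},{"jaw":255,"x":0,"y":0,"z":0,"ax":0,"ay":0,"az":0},{"jaw":255,"x":0,"y":0,"z":0,"ax":0,"ay":0,"az":0}]'
python3 - <<'E'
from h import *
go(.433,-.301,.05,7)
P=camera_params('wrist');im=capture('wrist');cv2.imwrite('pics/w20.png',im[:,:,::-1])
E
```

```text
time_s: 26.65
tcp_pos: [0.4244, -0.2986, 0.0894]
ee_rot: [[-0.993, -0.121, -0.015], [-0.121, 0.993, 0.006], [0.015, 0.008, -1.0]]
wrist_force: [0.9, -0.0, -1.9]
gripper_width: 0.452
t 26.65 p [ 0.4244 -0.2986  0.0894] tilt [-0.015  0.006 -1.   ] phi 96.9 j [-17.  20. -24.  -0. -47. -66.] w 0.452 F [ 0.9 -0.  -1.9]
 shift units [ 0.14 -0.04 -0.66] az units 0.01 (alt -17.99 )
 ax,ay [-0.03 -0.09]
```

View pics/w20.png

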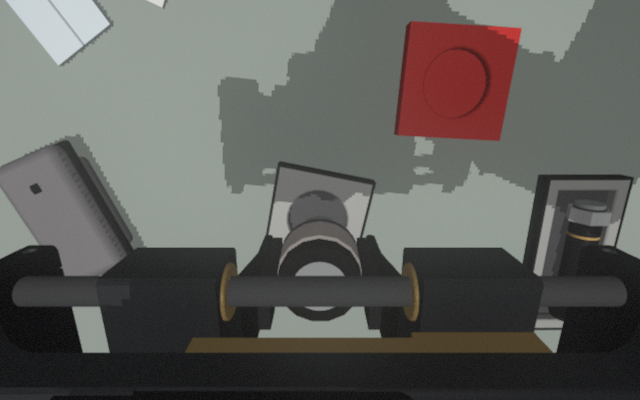

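```bash
python3 - <<'E'
from h import *
print(pl('wrist',318,190,.012),pl('wrist',289,215,.012),pl('wrist',347,215,.012),pl('wrist',318,217,.012))
E
python3 -m inch '[{"jaw":255,"x":0.14,"y":-0.04,"z":-0.2,"ax":-0.03,"ay":-0.09,"az":0},{"jaw":255,"x":0,"y":0,"z":-0.3,"ax":0,"ay":0,"az":0},{"jaw":255,"x":0,"y":0,"z":-0.15,"ax":0,"ay":0,"az":0},{"jaw":255,"x":0,"y":0,"z":0,"ax":0,"ay":0,"az":0}]'
python3 - <<'E'
from h import *
go(.433,-.301,.0245,7)
P=camera_params('wrist');im=capture('wrist');cv2.imwrite('pics/w21.png',im[:,:,::-1])
E
```

```text
[ 0.40833572 -0.29990525  0.012     ] [ 0.43051921 -0.31958492  0.012     ] [ 0.42524889 -0.27545571  0.012     ] [ 0.42948577 -0.29734277  0.012     ]
time_s: 27.2
tcp_pos: [0.4363, -0.2981, 0.0487]
ee_rot: [[-0.992, -0.128, 0.001], [-0.128, 0.992, 0.001], [-0.001, 0.001, -1.0]]
wrist_force: [0.9, -0.4, -1.6]
gripper_width: 0.45
t 27.2 p [ 0.4363 -0.2981  0.0487] tilt [ 0.001  0.001 -1.   ] phi 97.3 j [-17.  24. -26.  -0. -40. -66.] w 0.45 F [ 0.9 -0.4 -1.6]
 shift units [-0.06 -0.05 -0.4 ] az units -0.03 (alt 17.97 )
 ax,ay [-0.01  0.  ]
```

View pics/w21.png

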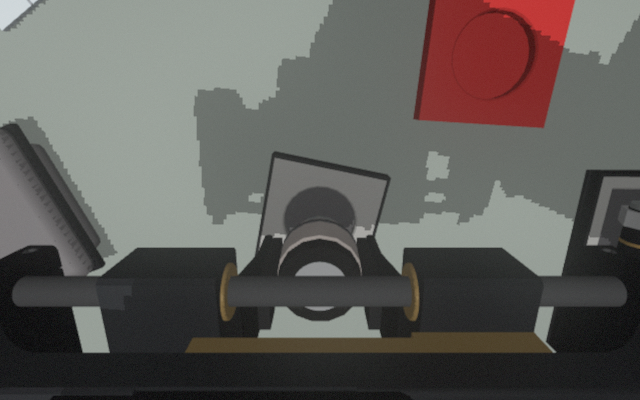

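```bash
python3 -m inch '[{"jaw":255,"x":-0.06,"y":-0.02,"z":-0.1,"ax":0,"ay":0,"az":0},{"jaw":255,"x":0,"y":0,"z":-0.1,"ax":0,"ay":0,"az":0},{"jaw":255,"x":0,"y":0,"z":0,"ax":0,"ay":0,"az":0}]'
python3 - <<'E'
from h import *
go(.433,-.2995,.0245,7)
P=camera_params('wrist');im=capture('wrist');cv2.imwrite('pics/w22.png',im[:,:,::-1])
E
```

```text
time_s: 27.62
tcp_pos: [0.4336, -0.2996, 0.0375]
ee_rot: [[-0.992, -0.128, 0.004], [-0.128, 0.992, -0.0], [-0.004, -0.001, -1.0]]
wrist_force: [0.0, 0.5, -1.7]
gripper_width: 0.455
t 27.62 p [ 0.4336 -0.2996  0.0375] tilt [ 0.004 -0.    -1.   ] phi 97.4 j [-17.  25. -26.  -0. -39. -66.] w 0.455 F [ 0.   0.5 -1.7]
 shift units [-0.01  0.   -0.22] az units -0.04 (alt 17.96 )
 ax,ay [0.   0.02]
```

View pics/w22.png

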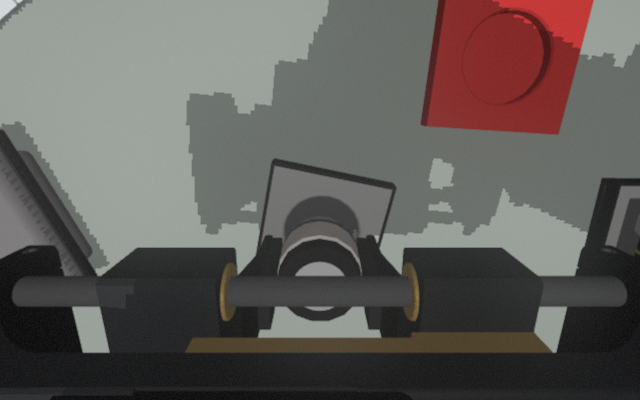

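Hole circle centred at column ~321, the eyepiece at 320. Lower slowly.

```bash
python3 -m inch '[{"jaw":255,"x":-0.01,"y":0,"z":-0.1,"ax":0,"ay":0.02,"az":0},{"jaw":255,"x":0,"y":0,"z":-0.07,"ax":0,"ay":0,"az":0},{"jaw":255,"x":0,"y":0,"z":-0.04,"ax":0,"ay":0,"az":0},{"jaw":255,"x":0,"y":0,"z":0,"ax":0,"ay":0,"az":0}]'
python3 - <<'E'
from h import *
go(.433,-.2995,.0245,7)
P=camera_params('wrist');im=capture('wrist');cv2.imwrite('pics/w23.png',im[:,:,::-1])
E
```

```text
time_s: 28.18
tcp_pos: [0.4333, -0.2999, 0.0244]
ee_rot: [[-0.992, -0.128, 0.001], [-0.128, 0.992, -0.001], [-0.001, -0.001, -1.0]]
wrist_force: [-0.9, 0.1, -1.8]
gripper_width: 0.45
t 28.18 p [ 0.4333 -0.2999  0.0244] tilt [ 0.001 -0.001 -1.   ] phi 97.3 j [-17.  26. -27.   0. -37. -66.] w 0.45 F [-0.9  0.1 -1.8]
 shift units [-0.    0.01  0.  ] az units -0.03 (alt 17.97 )
 ax,ay [0. 0.]
```

View pics/w23.png

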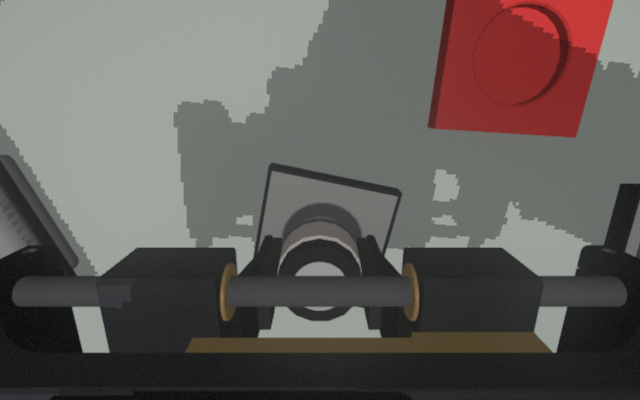

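```bash
python3 -m inch '[{"jaw":255,"x":0,"y":0,"z":-0.02,"ax":0,"ay":0,"az":0},{"jaw":255,"x":0,"y":0,"z":0,"ax":0,"ay":0,"az":0}]'
python3 - <<'E'
from h import *
go(.433,-.2995,.0245,7)
E
python3 -m inch '[{"jaw":0,"x":0,"y":0,"z":0,"ax":0,"ay":0,"az":0},{"jaw":0,"x":0,"y":0,"z":0,"ax":0,"ay":0,"az":0},{"jaw":0,"x":0,"y":0,"z":0,"ax":0,"ay":0,"az":0},{"jaw":0,"x":0,"y":0,"z":0,"ax":0,"ay":0,"az":0},{"jaw":0,"x":0,"y":0,"z":0,"ax":0,"ay":0,"az":0},{"jaw":0,"x":0,"y":0,"z":0.3,"ax":0,"ay":0,"az":0},{"jaw":0,"x":0,"y":0,"z":0.8,"ax":0,"ay":0,"az":0},{"jaw":0,"x":0,"y":0,"z":0.9,"ax":0,"ay":0,"az":0},{"jaw":0,"x":0,"y":0,"z":0,"ax":0,"ay":0,"az":0}]'
python3 - <<'E'
from h import *
go(.25,-.55,.2,7)
P=camera_params('wrist');im=capture('wrist');cv2.imwrite('pics/w24.png',im[:,:,::-1])
im=capture('side');cv2.imwrite('pics/side1.png',cv2.resize(im[110:340,180:410,::-1],None,fx=2.6,fy=2.6,interpolation=3))
E
```

```text
time_s: 28.48
tcp_pos: [0.4336, -0.3, 0.0235]
ee_rot: [[-0.992, -0.128, 0.001], [-0.128, 0.992, -0.001], [-0.001, -0.001, -1.0]]
wrist_force: [-0.7, 0.7, -0.8]
gripper_width: 0.45
t 28.48 p [ 0.4336 -0.3     0.0235] tilt [ 0.001 -0.001 -1.   ] phi 97.4 j [-17.  26. -27.   0. -37. -66.] w 0.45 F [-0.7  0.7 -0.8]
 shift units [-0.01  0.01  0.02] az units -0.04 (alt 17.96 )
 ax,ay [0.01 0.01]
time_s: 29.6
tcp_pos: [0.4337, -0.3002, 0.1473]
ee_rot: [[-0.992, -0.129, 0.002], [-0.129, 0.992, -0.002], [-0.001, -0.002, -1.0]]
wrist_force: [0.8, -0.2, -0.5]
gripper_width: 0.997
t 29.6 p [ 0.4337 -0.3002  0.1473] tilt [ 0.002 -0.002 -1.   ] phi 97.4 j [-17.  17. -20.   0. -54. -66.] w 0.997 F [ 0.8 -0.2 -0.5]
 shift units [-3.06 -4.16  0.88] az units -0.04 (alt 17.96 )
 ax,ay [0.01 0.01]
```

View pics/w24.png

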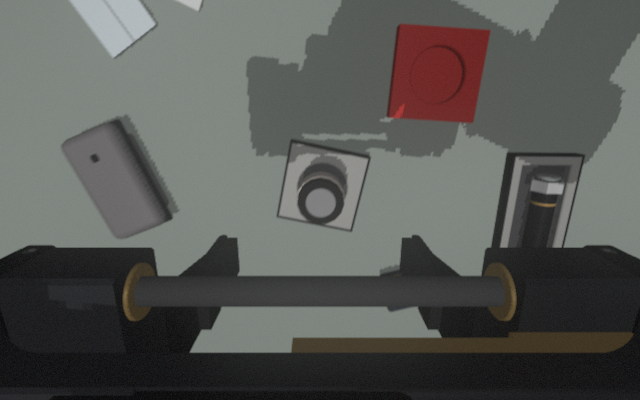

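View pics/side1.png

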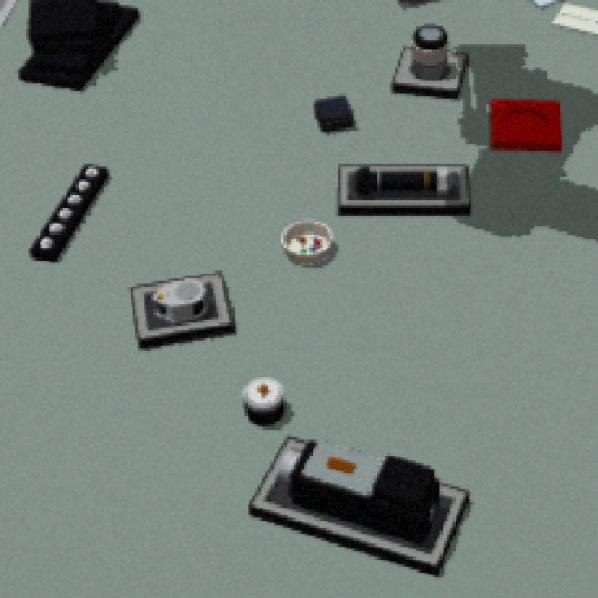

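Run:
```python
from h import *
print('eyepiece wrist',pl('wrist',321,200,.057))
im=capture('top');cv2.imwrite('pics/top1.png',cv2.resize(im[100:310,120:480,::-1],None,fx=2.2,fy=2.2,interpolation=3))
# cup in side crop center
print('eyepiece side',pl('side',180+430/2.6-.5,110+34/2.6-.5,.057))
# eyepiece body visible bottoms; refractometer near base edge ends at z=.005
for q in [(293,503),(430,540)]: print('refr edge',pl('side',180+q[0]/2.6-.5,110+q[1]/2.6-.5,.005))
```

```text
eyepiece wrist [ 0.42544171 -0.29732832  0.057     ]
eyepiece side [ 0.43296703 -0.30050614  0.057     ]
refr edge [0.48614058 0.30085078 0.005     ]
refr edge [0.37460882 0.32246833 0.005     ]
```

View pics/top1.png

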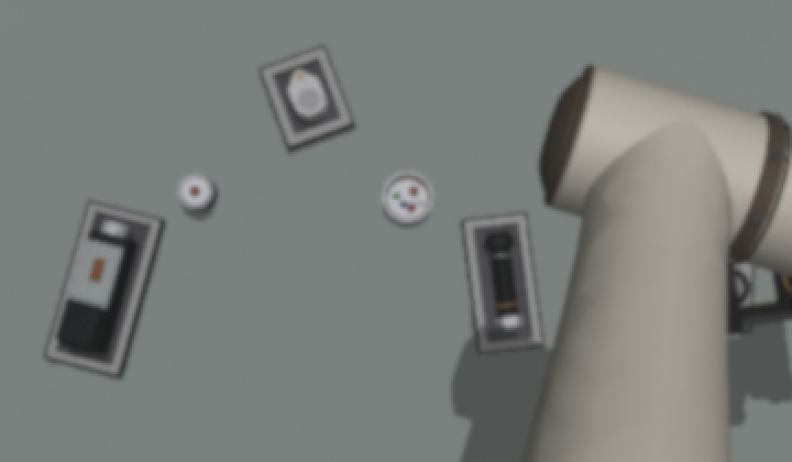

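```bash
python3 -m inch '[{"jaw":0,"x":-0.3,"y":-0.8,"z":0.3,"ax":0,"ay":0,"az":0},{"jaw":0,"x":-0.4,"y":-0.8,"z":0.2,"ax":0,"ay":0,"az":0},{"jaw":0,"x":-0.4,"y":-0.8,"z":0.1,"ax":0,"ay":0,"az":0},{"jaw":0,"x":-0.4,"y":-0.8,"z":0,"ax":0,"ay":0,"az":0},{"jaw":0,"x":-0.4,"y":-0.8,"z":0,"ax":0,"ay":0,"az":0},{"jaw":0,"x":0,"y":0,"z":0,"ax":0,"ay":0,"az":0},{"jaw":0,"x":0,"y":0,"z":0,"ax":0,"ay":0,"az":0}]'
python3 - <<'E'
from h import *
im=capture('top');a=cv2.resize(im[205:260,415:475,::-1],(390,358),interpolation=3)
b=capture('side');b=cv2.resize(b[115:155,322:370,::-1],(390,358),interpolation=3)
cv2.imwrite('pics/e.png',np.hstack([a,b]));cv2.imwrite('pics/top2.png',im[:,:,::-1])
E
```

```text
time_s: 30.62
tcp_pos: [0.3085, -0.5411, 0.1651]
ee_rot: [[-0.991, -0.13, -0.027], [-0.131, 0.991, 0.019], [0.025, 0.022, -0.999]]
wrist_force: [0.1, 0.4, -0.5]
gripper_width: 0.999
```

View pics/e.png

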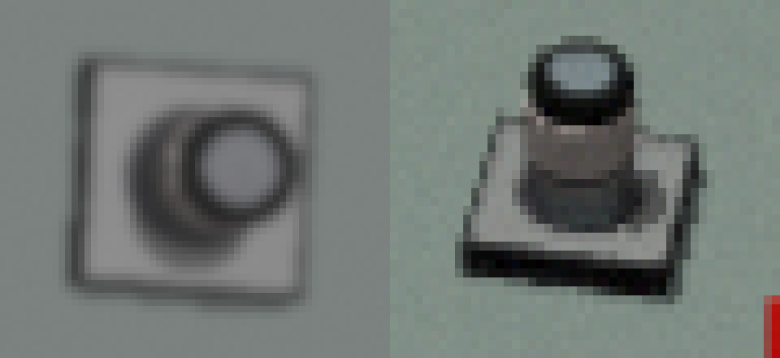

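Run:
```python
from h import *
print(pl('top',451.4,229.8,.057));print(pl('side',322+(580-390)/8.125-.5,115+75/8.95-.5,.057))
s=sense();print(s['time_s'],np.abs(s['joint_velocities']).max())
for n,u,v,z in [('dish',305,190,.016),('jar',209,187,.024)]:pass
a=cv2.imread('pics/top0.png').astype(int);b=cv2.imread('pics/top2.png').astype(int)
for n,(u,v) in dict(dish=(305,190),jar=(209,187)).items():print(n,np.abs(a-b)[v-15:v+15,u-15:u+15].max())
```

```text
[ 0.43422153 -0.30190945  0.057     ]
[ 0.4328254  -0.29895842  0.057     ]
30.725 0.8983682057950841
dish 2
jar 2
```

Everything is seated, and the dish and jar show no change from the first picture. I'm handing the job in.

```bash
python3 -m inch '[{"jaw":0,"x":0,"y":0,"z":0,"ax":0,"ay":0,"az":0},{"jaw":0,"x":0,"y":0,"z":0,"ax":0,"ay":0,"az":0}]'; python3 -c "
from station import *
print(finish_job())"
```

```text
time_s: 30.98
tcp_pos: [0.3105, -0.5391, 0.1659]
ee_rot: [[-0.991, -0.135, -0.027], [-0.135, 0.991, 0.018], [0.024, 0.022, -0.999]]
wrist_force: [0.3, 0.3, -0.1]
gripper_width: 1.003
the job is handed in; nothing more can be done
None
```

I placed all four instruments in their own trays and handed the job in at about 31 s; no verdict was reported. They went in the order loupe, refractometer, spectroscope, eyepiece. Each was lowered to within about 1 mm of the cut-out floor before release, and the arm ended clear of everything.

- **Seating:** the last top and side views show each one flat, or upright for the eyepiece, inside its cut-out.
- **Eyepiece position:** the final top and side views put it 2–3 mm from the tray centre. An earlier wrist view of its cup disagreed, showing it about 7 mm off in x; I relied on the two fixed cameras.
- **Refractometer position:** a coarse edge reading put it about 4 mm off centre, within the 13.5 mm limit.
- **Loupe and spectroscope:** I judged these centred by eye in the pictures and did not measure them after release.
- **Dish and jar:** their pixels are the same in the first and last top pictures, so neither moved. The red look-alike tray was left alone.

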